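# Stack a flow cell on the bonding jig and weight it

### The arm

A 6-joint arm with a two-finger parallel gripper is mounted at the origin on the work surface; the furniture and walls round the work are solid. World frame = base frame: x ahead of the robot, y to its left, z up, the work surface at z = 0. Lengths are in mm, angles in rad, forces in N, time in s.
With the tool pointing down it reaches from about 350 to 875 mm from the base axis. Payload 4.2 kg.
Tool frame: the origin (TCP) lies on the centre line of the jaws, within the pads' length; the fingertips stand 19 mm ahead of it and the grasp point (between the pads) is the TCP (env.nose_length is the distance from the TCP to the fingertips, in mm); z points along the fingers, x is the direction in which the jaws open and shut, and the axes are right-handed (so a half turn about z gives the same grasp; the last joint's range is limited). The gripper opens to 85 mm and grips with 20 to 120 N. Pads are 22 mm wide; open, the fingers measure 114 mm over their backs; the gripper's body (76 mm by 85 mm) begins 54 mm behind the grasp point. The pads swing forward as they close: fully open they stand 13 mm farther back than shut.
Start: joints at [-0.914, 0.385, 0.008, 0, -1.194, -0.259], TCP at [242.133, -576.169, 250.312] pointing down, gripper open.
Joint ranges: [-3.14, 3.14], [-1.21, 2.06], [-1.07, 1.41], [-3.16, 2.05], [-2.99, -0.16], [-3.1, 3.1]. Speed limits (rad/s): [2.79, 2.79, 3.14, 3.14, 3.14, 3.14].

### API

Orientations are given as [roll, pitch, yaw] about the fixed x, y, z axes, in that order (R = Rz(yaw) Ry(pitch) Rx(roll)).
In Python, from plant import env gives the robot as it stands.
- The arm moves only by the tool carry_out, never from a script. Its argument "increments" is one flat list of numbers, 7 for each row, row after row: the turn, a rotation vector about the tool's x, y, z in rad, then the shift along the tool's x, y, z in m, then the finger opening in m, from 0 to 0.0854. A call has 1 to 12 rows; each row shifts and turns the commanded pose from where the row before left it, along the tool's axes as they then stand; what a row does not reach is not made up. A row lasts 1/8 s, in which the tool goes at most 62.5 mm and 10.7 degrees, less where a joint would pass 70% of its speed; a pose out of reach is approached as far as the arm can. A call with a gripper value outside its range is refused whole. The fingers move at their own pace and stop on an object; the grip force is fixed at half the most. Time passes only in rows, so rows that do not move let the fingers close. It gives the time, the measured TCP pose, the force and the opening at its end, in the units of the state.
- env.observe(): the state, without advancing time (a new reading comes with each control period).
- env.get_image(name): name is "side" or "top"; returns a dict with "img" (384x512x3 uint8, red, green, blue), "K" (3x3 intrinsics, pixels), "extrinsics" (4x4, takes a point from world to camera coordinates). Camera axes: x right, y up, looking along -z (the intrinsics and any distortion apply to the point x, -y, -z); pixel columns grow to the right and rows downward; lengths in mm; the calibration is good to about 2 mm. A picture is of the moment at which its call begins. There is no depth.
- env.hand_in(): hands the job in, once; it reports no verdict.
Trained networks look in a picture, given as the dict that the camera call returned (one of the last four; its "shot" number tells which), for a name from the list of things; names that differ only in an ending like _2 or _b are one class to them, and where a whole thing is asked for, a point or a joint stands for the part that bears it (a point fixed in the world has none). Each returns a list of dicts, best first, with "confidence" (0 to 1); they miss things now and then, are a little off and sometimes report something else, mostly with a low value. They report only what shows in the picture. A call takes as long as a camera call. They do not tell look-alikes from the thing itself.
- env.boxes_of(target, picture): "point" ([row, column] in pixels, amid what is visible of it).
- env.outline_of(target, picture): "pixels" (384x512 bool, what is visible of it) and "point" ([row, column] in pixels, amid what is visible of it).
The state is a dict: "time": time; "joint_positions": joint angles; "joint_velocities": joint speeds; "joint_torque": joint torques, N m; "eef_pos": TCP position; "tool_rot": TCP orientation; "contact_force": force on the tool from outside, world axes, zero at the start; "moment": the same for the moment, N m; "finger_gap": finger opening in mm.
Only numpy, scipy, OpenCV 4.12 (cv2) and the standard library are available. Lean on these libraries where they do the work, as an engineer would, in place of code of your own. Each camera call takes 0.05 s, during which the arm holds its last target.

### The job

Lay up the acrylic flow cell on the dowel jig for bonding: first the blue base plate, then the orange spacer frame on it, then the green cover plate, each threaded over both dowels and pushed flat down on what is below it. Then stand the brass weight upright in the middle of the cover, between the dowels. Leave the beaker and the cement bottle standing where they are.

Things in the scene. Friction and masses are not known exactly. Their poses are not given: they have to be found in the camera images.
- jig: Fixed jig: black sole 136x60x8 mm, on it two white blocks (28 long, 36 wide, centred at x = +-38 mm, tops at z = 23 mm) that carry the stack, open between. Steel dowels 6 mm thick stand at x = +-40 mm; tips at z = 61 mm, last 8 mm a rounded nose. Origin: centre of its underside; x along the dowel line, z up. Bedded undersides: base 23, frame 33, cover 43, weight 51 mm up.
- base_plate: Blue acrylic plate 100x50 mm, 10 mm thick, flat on the bench; 9 mm through holes at x = +-40 mm on its centre line; otherwise plain. Origin: centre of its underside; x along the 100 mm, y along the 50 mm, z up. About 60 g; the same after a half turn about z.
- spacer_frame: Orange frame: an acrylic plate 100x50 mm, 10 mm thick, flat on the bench; 9 mm through holes at x = +-40 mm on its centre line and a 57 x 27 mm window cut through its middle (rims about 11.5 mm wide along the long sides). Origin: centre of its underside; x along the 100 mm, y along the 50 mm, z up. About 60 g; the same after a half turn about z.
- cover_plate: Translucent green acrylic plate 100x50 mm, 8 mm thick, flat on the bench; 9 mm through holes at x = +-40 mm on its centre line and two 5 mm port holes set diagonally, 28 mm along and 13 mm across from the centre. Origin: centre of its underside; x along the 100 mm, y along the 50 mm, z up. About 60 g; the same after a half turn about z.
- weight: Round brass weight standing upright on a thin rubber sole: 40 mm in diameter from 2 to 34 mm height, above it a waist 18 mm wide and a knob 27 mm wide, 48 mm high in all. Origin: centre of its underside, z up. About 0.42 kg.
- beaker: Small clear beaker with a pink rest in it, 72 x 78 mm and 90 mm tall, standing at the back of the bench; a bystander. Origin: centre of its underside.
- cement_bottle: Small white bottle of acrylic cement with a black needle cap, 41 mm in diameter and 124 mm tall, standing at the back of the bench; a bystander. Origin: centre of its underside.
There are look-alikes about, which are no part of the job. Several things have the shape of the weight; the one meant has the colours described above.

How it is judged:
By the outcome, as a careful person would: the job done as asked, in the order asked, and still so for the second after the job is handed in, with the robot touching nothing.
It also fails if it takes over 128 s, if anything falls off the work surface, if the arm or the gripper's body presses on something with over 40 N, if the wrist force passes 120 N, or if a joint passes its speed limit or range.

## Working session

There is one attempt and no reset: what is moved stays moved. The work goes in short steps, Python scripts to look and compute and a tool call to move; the robot and the scene stay as the last step left them, time stands still between calls to the robot, and variables do not carry over. Pictures are saved under pics/ and viewed, and the job is handed in when it is done.

Besides the shell and the picture viewer there is one more tool, called after "Emit:" in YAML: its name, and indented under it one key for each argument. carry_out: Moves the arm, as the interface text tells. Its arguments: {"type":"object","properties":{"increments":{"type":"array","items":{"type":"number"}}},"required":["increments"]}

```bash
ls; mkdir -p pics
python3 - <<'E'
from plant import env
import cv2,numpy as np
for n in ("side","top"):
    p=env.get_image(n); cv2.imwrite(f"pics/{n}0.png",p["img"][:,:,::-1]); print(n,p["K"].tolist(),np.round(p["extrinsics"],4).tolist(),[k for k in p])
    for t in ["jig","base_plate","spacer_frame","cover_plate","weight","beaker","cement_bottle"]:
        print(t,[(np.round(d["point"]).tolist(),round(d["confidence"],2)) for d in env.boxes_of(t,p)])
print(env.observe(), env.nose_length)
E
```

```text
pics
side [[352.28343671247893, 0.0, 258.18750052995324], [0.0, 352.28343671247893, 189.48493731654892], [0.0, 0.0, 1.0]] [[0.9951, -0.099, -0.0034, -496.9041], [0.0563, 0.5372, 0.8416, -95.139], [-0.0815, -0.8376, 0.5401, -803.7907], [0.0, 0.0, 0.0, 1.0]] ['img', 'K', 'extrinsics', 'shot']
jig [([237.0, 272.0], 0.6)]
base_plate [([204.0, 278.0], 0.79)]
spacer_frame []
cover_plate [([159.0, 270.0], 0.89), ([173.0, 261.0], 0.73)]
weight [([176.0, 259.0], 0.69), ([165.0, 186.0], 0.49)]
beaker [([216.0, 328.0], 0.73)]
cement_bottle [([165.0, 304.0], 0.73)]
top [[423.76103569006057, 0.0, 254.3872006180942], [0.0, 423.76103569006057, 186.51187583140967], [0.0, 0.0, 1.0]] [[-0.0205, -0.9997, -0.0112, 79.516], [0.9871, -0.022, 0.1586, -486.1448], [-0.1588, -0.0078, 0.9873, -855.5749], [0.0, 0.0, 0.0, 1.0]] ['img', 'K', 'extrinsics', 'shot']
jig [([172.0, 322.0], 0.6)]
base_plate [([158.0, 266.0], 0.62)]
spacer_frame [([135.0, 384.0], 0.96)]
cover_plate [([158.0, 148.0], 0.64)]
weight [([173.0, 208.0], 0.7), ([264.0, 178.0], 0.67), ([118.0, 206.0], 0.17)]
beaker [([112.0, 321.0], 0.71)]
cement_bottle [([117.0, 204.0], 0.57), ([158.0, 266.0], 0.32)]
{'time': 0.8, 'joint_positions': array([-9.14386629e-01,  3.84664295e-01,  7.90111977e-03, -1.79618487e-05,
       -1.19402990e+00, -2.58599407e-01]), 'joint_velocities': array([ 0.00022727,  0.00258723, -0.00095899,  0.00128756,  0.00015399,
       -0.00023181]), 'joint_torque': array([ 3.73641997e-04, -3.92031133e+01,  1.88609290e+01,  4.19031143e+00,
       -3.13354913e-04, -1.77805606e-05]), 'eef_pos': array([ 242.13654693, -576.15368788,  250.33141951]), 'tool_rot': array([ 3.14157568e+00, -1.13055091e-06,  1.96860001e+00]), 'contact_force': array([-8.11962943e-01,  2.71630453e-01,  7.27418201e-04]), 'moment': array([ 0.00575419,  0.0248336 , -0.00192274]), 'finger_gap': 85.26729439408705} 19.0
```

View pics/side0.png

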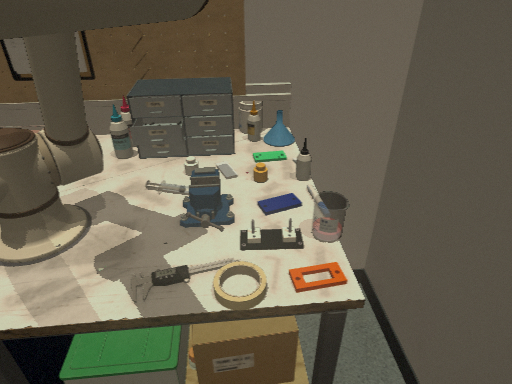

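View pics/top0.png

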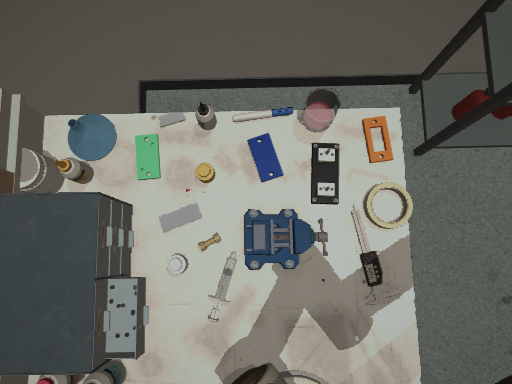

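Run:
```python
import cv2
t=cv2.imread("pics/top0.png"); cv2.imwrite("pics/topc.png",cv2.resize(t[80:300,100:430],None,fx=2.4,fy=2.4,interpolation=cv2.INTER_CUBIC))
t=cv2.imread("pics/side0.png"); cv2.imwrite("pics/sidec.png",cv2.resize(t[110:260,130:380],None,fx=3.2,fy=3.2,interpolation=cv2.INTER_CUBIC))
```

```text
(no output)
```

View pics/topc.png

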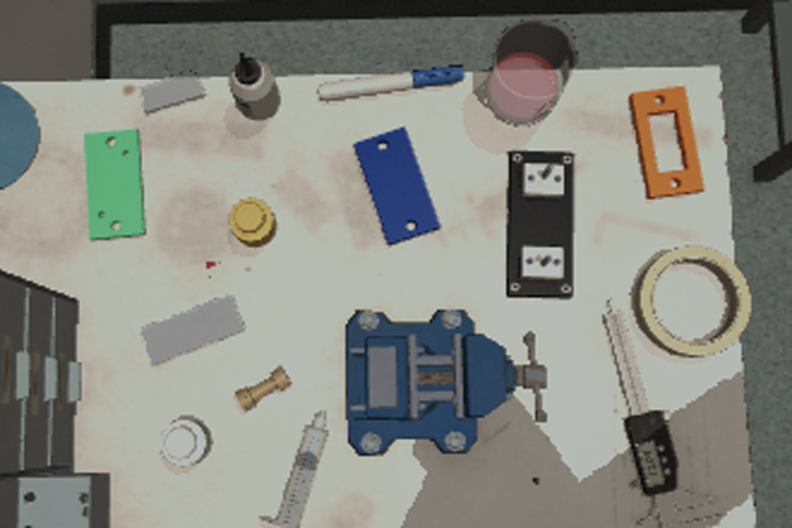

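View pics/sidec.png

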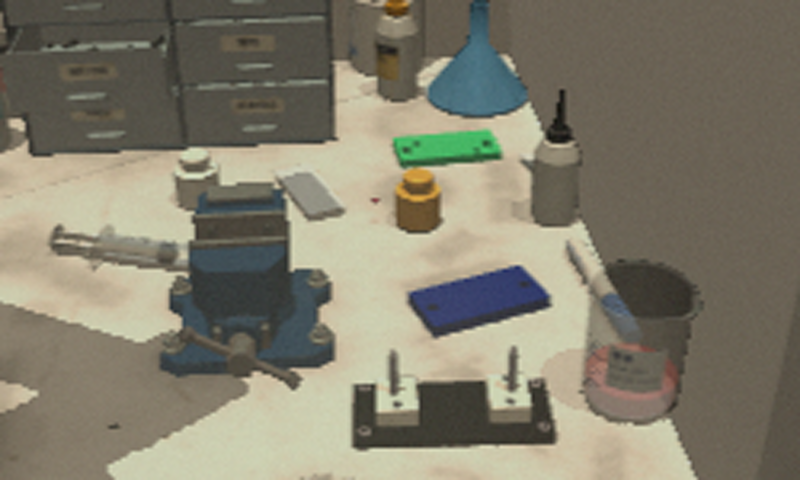

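Look-alikes: the weight could be the brass one at top (173,205), the white one at (264,178), or the small double-knob piece at (241,209). I choose the brass one at (173,205). The plates and jig are each unique by colour: blue (158,266), orange (135,384), green (158,148) and jig (172,324). The grey slabs at (217,180) and (120,172) aren't plates we need.

```bash
cat > h.py <<'E'
import numpy as np, cv2
from scipy.optimize import minimize
from scipy.spatial.transform import Rotation as Rn
def proj(P,pic):
    P=np.atleast_2d(P).astype(float); E=pic["extrinsics"]; c=P@E[:3,:3].T+E[:3,3]
    q=np.c_[c[:,0],-c[:,1],-c[:,2]]; K=pic["K"]
    return np.c_[K[0,0]*q[:,0]/q[:,2]+K[0,2],K[1,1]*q[:,1]/q[:,2]+K[1,2]]
def back(uv,z,pic):
    E=pic["extrinsics"];K=pic["K"];R=E[:3,:3];C=-R.T@E[:3,3]
    uv=np.atleast_2d(uv); d=np.c_[(uv[:,0]-K[0,2])/K[0,0],-(uv[:,1]-K[1,2])/K[1,1],-np.ones(len(uv))]@R
    return C+d*((z-C[2])/d[:,2])[:,None]
def T2(p,xyw):
    p=np.atleast_2d(p).astype(float);c,s=np.cos(xyw[2]),np.sin(xyw[2])
    return np.c_[c*p[:,0]-s*p[:,1]+xyw[0],s*p[:,0]+c*p[:,1]+xyw[1],p[:,2]]
def box(lx,ly,z0,z1,cx=0,cy=0):
    return np.array([[cx+a*lx/2,cy+b*ly/2,z] for a in(-1,1) for b in(-1,1) for z in(z0,z1)])
SS=8
def ren(hulls,pic,roi,holes=()):
    r0,r1,c0,c1=roi; m=np.zeros(((r1-r0)*SS,(c1-c0)*SS),np.uint8)
    for i,h in enumerate(hulls):
        uv=proj(h,pic); q=((uv-[c0,r0]+0.5)*SS-0.5)
        q=cv2.convexHull(q.astype(np.float32))
        cv2.fillPoly(m,[np.round(q*16).astype(np.int32)],255,shift=4)
    return cv2.resize(m,(c1-c0,r1-r0),interpolation=cv2.INTER_AREA)/255.
def fit(alpha,hullf,pic,roi,x0,dx=(3,3,.05)):
    r0,r1,c0,c1=roi; a=alpha[r0:r1,c0:c1]
    def f(x): return ((ren(hullf(x),pic,roi)-a)**2).sum()
    s=np.array([x0]+[np.array(x0)+np.eye(len(x0))[i]*dx[i] for i in range(len(x0))])
    r=minimize(f,x0,method="Nelder-Mead",options=dict(initial_simplex=s,xatol=.01,fatol=1e-3,maxiter=400)); return r.x,r.fun
E
python3 - <<'E'
from h import *
import pickle
from plant import env
pics={n:env.get_image(n) for n in("top","side")}
masks={}
for n in pics:
    for t in ["jig","base_plate","spacer_frame","cover_plate","weight","cement_bottle","beaker"]:
        o=env.outline_of(t,pics[n])
        masks[n,t]=[(d["pixels"],d["point"],d["confidence"]) for d in o]
        print(n,t,[(np.round(d["point"]).tolist(),int(d["pixels"].sum()),round(d["confidence"],2)) for d in o])
pickle.dump((pics,masks),open("s0.pkl","wb"))
t=pics["top"];
for uv,z,l in [((325,172),8,"jig"),((265,158),10,"base"),((378,139),10,"frame"),((147.5,157),8,"cover"),((205,173),48,"weight"),((205,112),124,"bottle"),((320,118),20,"beaker"),((285,238),50,"vise")]: print(l,np.round(back(uv,z,t)))
for p in pics.values(): E=p["extrinsics"]; print(-E[:3,:3].T@E[:3,3])
big=cv2.resize(t["img"][136:212,300:350][:,:,::-1],None,fx=8,fy=8,interpolation=cv2.INTER_CUBIC)
s=cv2.resize(pics["side"]["img"][210:260,230:312][:,:,::-1],None,fx=9,fy=9,interpolation=cv2.INTER_CUBIC)
cv2.imwrite("pics/jt.png",big[:600]);cv2.imwrite("pics/js.png",s)
cv2.imwrite("pics/wt.png",cv2.resize(t["img"][155:195,180:230][:,:,::-1],None,fx=8,fy=8,interpolation=cv2.INTER_CUBIC))
E
```

```text
top jig [([170.0, 323.0], 1651, 0.75)]
top base_plate [([158.0, 264.0], 1002, 0.7), ([169.0, 324.0], 1695, 0.39)]
top spacer_frame [([138.0, 385.0], 768, 0.89)]
top cover_plate [([155.0, 147.0], 993, 0.72)]
top weight [([171.0, 206.0], 323, 0.81), ([260.0, 177.0], 326, 0.73)]
top cement_bottle [([120.0, 205.0], 451, 0.7)]
top beaker [([111.0, 319.0], 1347, 0.82), ([158.0, 148.0], 994, 0.19)]
side jig [([238.0, 274.0], 1362, 0.57)]
side base_plate [([201.0, 276.0], 560, 0.89)]
side spacer_frame [([276.0, 315.0], 1000, 0.72)]
side cover_plate [([161.0, 269.0], 307, 0.65)]
side weight [([165.0, 188.0], 154, 0.5), ([172.0, 257.0], 211, 0.49), ([215.0, 328.0], 1527, 0.32)]
side cement_bottle [([166.0, 303.0], 417, 0.9)]
side beaker [([216.0, 326.0], 1480, 0.68)]
jig [[522. -86.   8.]]
base [[556.  45.  10.]]
frame [[ 593. -206.   10.]]
cover [[564. 305.   8.]]
weight [[517. 172.  48.]]
bottle [[625. 163. 124.]]
beaker [[641. -79.  20.]]
vise [[378.   9.  50.]]
[345.66564655  62.07778032 922.67524971]
[ 434.32812477 -671.36268002  512.51913526]
```

View pics/jt.png

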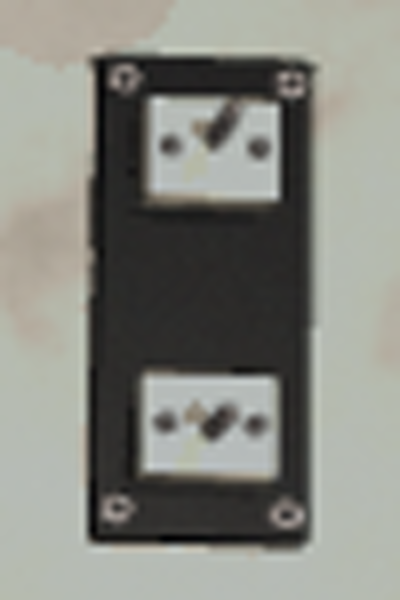

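View pics/js.png

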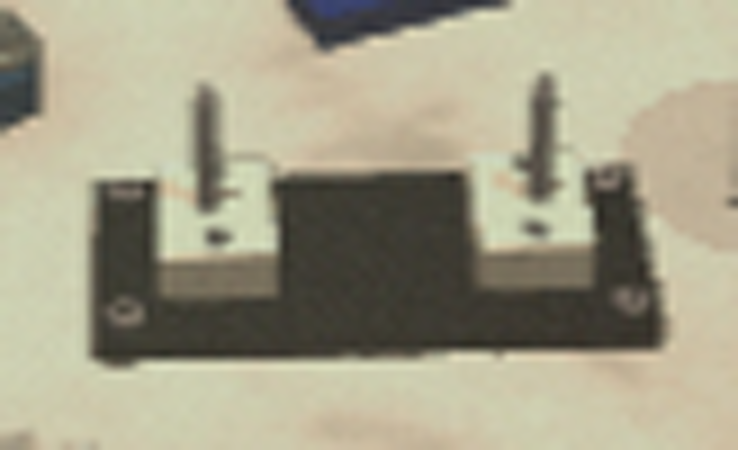

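View pics/wt.png

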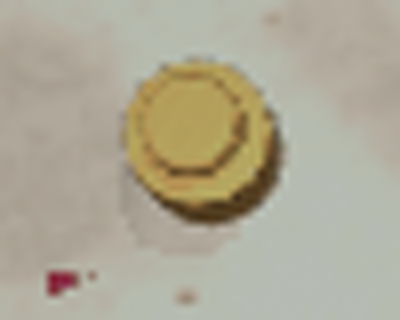

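```bash
cat > loc.py <<'E'
from h import *
import sys
DIM={"base_plate":10,"spacer_frame":10,"cover_plate":8}
def cmask(img,t):
    hsv=cv2.cvtColor(img,cv2.COLOR_RGB2HSV);h,s,v=hsv[...,0].astype(int),hsv[...,1],hsv[...,2]
    if t=="base_plate": return ((abs(h-118)<14)&(s>120)).astype(float)
    if t=="spacer_frame": return ((abs(h-9)<8)&(s>150)).astype(float)
    if t=="cover_plate": return ((abs(h-70)<20)&(s>110)).astype(float)
    if t=="jig": return (img.astype(int).sum(2)<300).astype(float)
def near(m,roi):
    a=np.zeros_like(m);r0,r1,c0,c1=roi;a[r0:r1,c0:c1]=m[r0:r1,c0:c1]
    n,l,st,_=cv2.connectedComponentsWithStats(a.astype(np.uint8)); k=1+np.argmax(st[1:,4]); return (l==k).astype(np.uint8)
def roi_of(P,pic,pad=12):
    uv=proj(P,pic);a=np.floor(uv.min(0)-pad).astype(int);b=np.ceil(uv.max(0)+pad).astype(int)
    return max(a[1],0),min(b[1],384),max(a[0],0),min(b[0],512)
def plate(pic,t,x0,z0=0,pad=12):
    B=box(100,50,z0,z0+DIM[t]); roi=roi_of(T2(B,x0),pic,pad)
    m=near(cmask(pic["img"],t),roi)
    cs,_=cv2.findContours(m,cv2.RETR_EXTERNAL,cv2.CHAIN_APPROX_NONE); f=np.zeros_like(m);cv2.drawContours(f,cs,-1,1,-1)
    return fit(f.astype(float),lambda x:[T2(B,x)],pic,roi,x0)
def renj(x,pic,roi):
    a=ren([T2(box(136,60,0,8),x)],pic,roi); b=ren([T2(box(28,36,8,23,38),x),T2(box(28,36,8,23,-38),x)],pic,roi); return np.clip(a-b,0,1)
def jig(pic,x0):
    B=box(136,60,0,8);roi=roi_of(T2(B,x0),pic,10);r0,r1,c0,c1=roi
    m=near(cmask(pic["img"],"jig"),roi).astype(float)[r0:r1,c0:c1]
    f=lambda x:((renj(x,pic,roi)-m)**2).sum()
    s=np.array([x0]+[np.array(x0)+np.eye(3)[i]*[3,3,.05][i] for i in range(3)])
    r=minimize(f,x0,method="Nelder-Mead",options=dict(initial_simplex=s,xatol=.01,fatol=1e-3,maxiter=400));return r.x,r.fun
E
python3 - <<'E'
from loc import *
import pickle
pics,masks=pickle.load(open("s0.pkl","rb"))
x0={"base_plate":(556,45,.25),"spacer_frame":(593,-206,.15),"cover_plate":(564,305,0)}
for n in pics:
    print(n,"jig",jig(pics[n],(522,-86,0.)))
    for t in x0: print(n,t,plate(pics[n],t,x0[t]))
E
```

```text
top jig (array([ 5.20514858e+02, -8.62226098e+01, -5.22026655e-02]), np.float64(118.83011149557862))
top base_plate (array([5.59115584e+02, 4.50175530e+01, 3.03727099e-01]), np.float64(38.18683583237216))
top spacer_frame (array([ 5.94289966e+02, -2.05887141e+02,  1.14781290e-01]), np.float64(38.28016916570549))
top cover_plate (array([5.66954744e+02, 3.06923202e+02, 7.04877532e-02]), np.float64(60.790326797385625))
side jig (array([ 5.18670413e+02, -8.31665330e+01, -7.22538678e-02]), np.float64(78.70829680891964))
side base_plate (array([5.62681206e+02, 6.37657167e+01, 1.41593629e-01]), np.float64(319.2872741253364))
side spacer_frame (array([ 5.93087807e+02, -2.03346683e+02,  1.20252660e-01]), np.float64(27.743329488658205))
side cover_plate (array([5.64474224e+02, 3.11520860e+02, 9.99587090e-03]), np.float64(38.879277201076505))
```

Run:
```python
from loc import *
import pickle
pics,masks=pickle.load(open("s0.pkl","rb"))
P={"base_plate":(559.1,45,.304),"spacer_frame":(594.3,-205.9,.115),"cover_plate":(567,306.9,.0705),"jig":(520.5,-86.2,-.052)}
tiles={"top":[],"side":[]}
for n in pics:
    for t,x in P.items():
        pts=[box(136,60,0,8),box(28,36,8,23,38),box(28,36,8,23,-38)] if t=="jig" else [box(100,50,0,DIM[t])]
        roi=roi_of(T2(pts[0],x),pics[n],10);r0,r1,c0,c1=roi;S=6
        im=cv2.resize(pics[n]["img"][r0:r1,c0:c1,::-1],None,fx=S,fy=S,interpolation=cv2.INTER_NEAREST)
        for b in pts:
            uv=(proj(T2(b,x),pics[n])-[c0,r0]+.5)*S
            cv2.polylines(im,[cv2.convexHull(uv.astype(np.float32)).astype(int)],True,(255,0,255),1)
        if t=="jig": H=[[40,0,23],[40,0,61],[-40,0,23],[-40,0,61]]
        else: H=[[40,0,DIM[t]],[-40,0,DIM[t]]]
        for u in (proj(T2(H,x),pics[n])-[c0,r0]+.5)*S: cv2.circle(im,tuple(u.astype(int)),3,(0,0,255),-1)
        tiles[n].append(im)
    h=max(i.shape[0] for i in tiles[n]); o=np.hstack([cv2.copyMakeBorder(i,0,h-i.shape[0],0,4,0) for i in tiles[n]])
    s=min(1,1590/o.shape[1]); cv2.imwrite(f"pics/ov_{n}.png",cv2.resize(o[:, :o.shape[1]//2],None,fx=.9,fy=.9)[:600,:800]);cv2.imwrite(f"pics/ov2_{n}.png",cv2.resize(o[:, o.shape[1]//2:],None,fx=.9,fy=.9)[:600,:800])
```

```text
(no output)
```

View pics/ov_top.png

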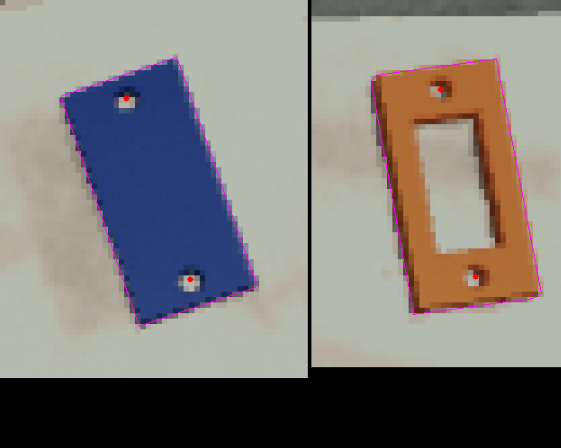

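View pics/ov2_top.png

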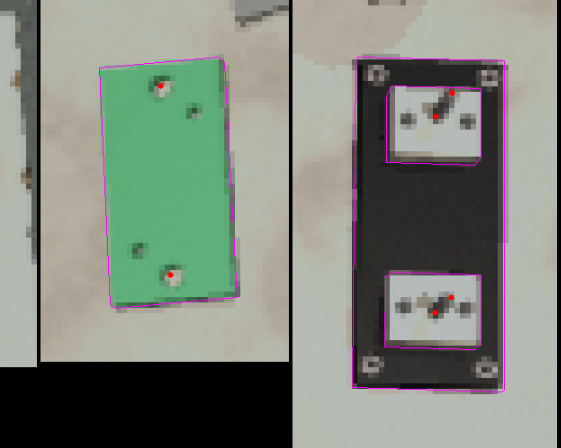

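View pics/ov2_side.png

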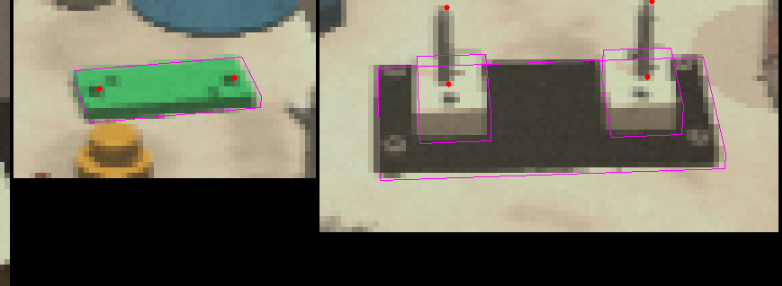

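Emit:
carry_out:
  increments: [0, 0, 0, 0.0375, 0.0444, 0.005, 0.062, 0, 0, 0, 0.0375, 0.0444, 0.005, 0.062, 0, 0, 0, 0.0375, 0.0444, 0.005, 0.062, 0, 0, 0, 0.0375, 0.0444, 0.005, 0.062, 0, 0, 0, 0.0375, 0.0444, 0.005, 0.062, 0, 0, 0, 0.0375, 0.0444, 0.005, 0.062, 0, 0, 0, 0.0375, 0.0444, 0.005, 0.062, 0, 0, 0, 0.0375, 0.0444, 0.005, 0.062, 0, 0, 0, 0.0375, 0.0444, 0.005, 0.062, 0, 0, 0, 0.0375, 0.0444, 0.005, 0.062, 0, 0, 0, 0.0375, 0.0444, 0.005, 0.062, 0, 0, 0, 0.0375, 0.0444, 0.005, 0.062]

```text
time: 3.1
eef_pos: [559.8, 47.0, 190.5]
tool_rot: [3.141, 0.0, 1.969]
contact_force: [0.4, 0.5, -0.1]
finger_gap: 62.2
```

Emit:
carry_out:
  increments: [0, 0, 0.094, 0, 0, 0.03, 0.062, 0, 0, 0, 0, 0, 0.05, 0.062, 0, 0, 0, 0, 0, 0.05, 0.062, 0, 0, 0, 0, 0, 0, 0.062, 0, 0, 0, 0, 0, 0, 0.062]

```text
time: 3.72
eef_pos: [560.5, 45.4, 62.0]
tool_rot: [3.139, 0.001, 1.875]
contact_force: [1.4, -0.1, 0.3]
finger_gap: 61.7
```

Run:
```python
from h import *
from plant import env
import pickle
t=env.get_image("top");s=env.get_image("side");o=env.observe();print(o["eef_pos"],o["tool_rot"],o["finger_gap"])
pickle.dump((t,s),open("s1.pkl","wb"))
a=t["img"][110:200,215:315][:,:,::-1];b=s["img"][130:230,230:330][:,:,::-1]
def mk(a,pic,c0,r0):
    im=cv2.resize(a,None,fx=4,fy=4,interpolation=cv2.INTER_NEAREST)
    for u in (proj([o["eef_pos"],o["eef_pos"]-[0,0,19],np.r_[o["eef_pos"][:2],0]],pic)-[c0,r0]+.5)*4: cv2.circle(im,tuple(u.astype(int)),3,(255,0,255),-1)
    return im
A=mk(a,t,215,110);B=mk(b,s,230,130);h=400;A=cv2.copyMakeBorder(A,0,h-A.shape[0],0,0,0)
cv2.imwrite("pics/g1.png",np.hstack([A,B]))
```

```text
[560.77830492  45.60578116  62.89775133] [3.13646704e+00 9.27425996e-05 1.87497947e+00] 61.71484133236522
```

View pics/g1.png

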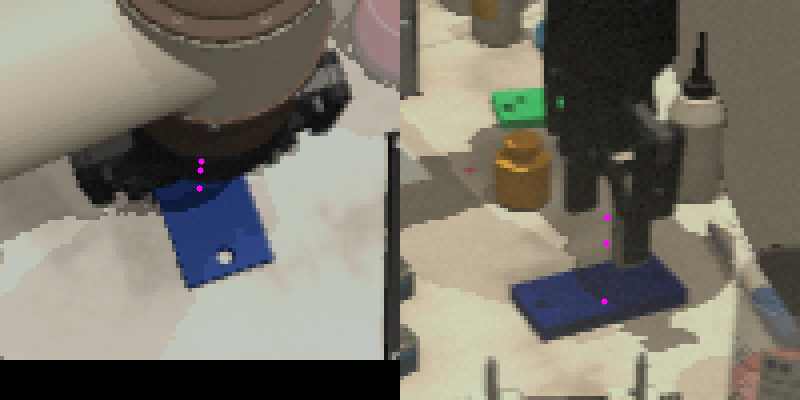

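Emit:
carry_out:
  increments: [0, 0, 0, 0, 0, 0.02, 0.062, 0, 0, 0, 0, 0, 0.012, 0.062, 0, 0, 0, 0, 0, 0, 0.062, 0, 0, 0, 0, 0, 0, 0.062]

```text
time: 4.32
eef_pos: [559.6, 45.3, 29.1]
tool_rot: [3.14, 0.0, 1.875]
contact_force: [-0.2, -0.2, -0.5]
finger_gap: 61.9
```

Run:
```python
from plant import env
import cv2,numpy as np
o=env.observe();print(o)
s=env.get_image("side")
cv2.imwrite("pics/g2.png",cv2.resize(s["img"][130:230,230:330][:,:,::-1],None,fx=6,fy=6,interpolation=cv2.INTER_CUBIC))
o=env.observe();print(o["eef_pos"],o["contact_force"],o["tool_rot"])
```

```text
{'time': 4.325, 'joint_positions': array([ 3.69447502e-01,  5.33227380e-01, -4.01379142e-01,  3.36145459e-04,
       -6.34702455e-01, -1.63645122e+00]), 'joint_velocities': array([-2.25445905e-03, -7.60377726e-04,  2.23050078e-03, -5.50743380e-05,
        1.20085106e-03, -6.41325165e-04]), 'joint_torque': array([-1.85519754e-02, -3.93259370e+01,  1.19122374e+01,  2.64747508e+00,
       -8.22518254e-03, -1.76257907e-05]), 'eef_pos': array([559.62034084,  45.27859818,  29.12643493]), 'tool_rot': array([3.14009543e+00, 1.01705627e-04, 1.87485939e+00]), 'contact_force': array([-0.19237825, -0.20732662, -0.50089638]), 'moment': array([ 0.00837228, -0.04201532,  0.06218779]), 'finger_gap': 61.87789828932891}
[559.61886766  45.28429788  29.14523074] [-0.12656293  0.95379883  0.94467175] [3.13995283e+00 6.67825069e-05 1.87485880e+00]
```

View pics/g2.png

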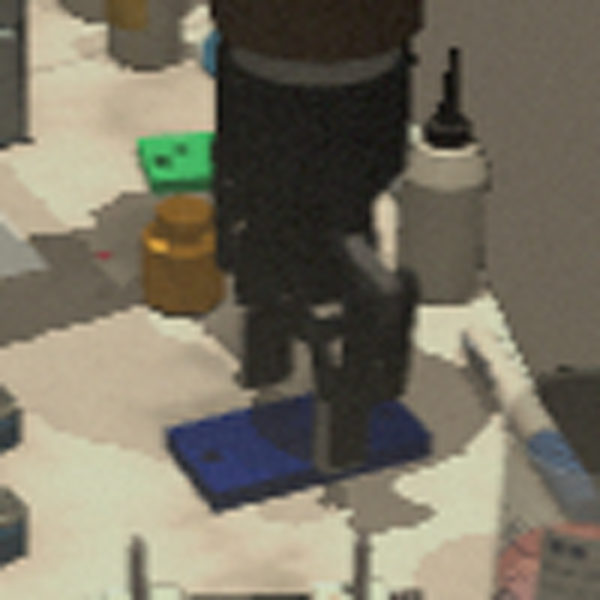

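Run:
```python
from h import *
from plant import env
s=env.get_image("side")
for z in (0,5,10,15,20): print(z,proj([[559.6+.299*r,45.3-.954*r,z] for r in (31,37,44)],s).round(1).tolist())
```

```text
0 [[285.8, 211.8], [286.9, 213.1], [288.2, 214.7]]
5 [[285.9, 210.1], [287.0, 211.5], [288.3, 213.0]]
10 [[285.9, 208.5], [287.1, 209.8], [288.4, 211.4]]
15 [[286.0, 206.8], [287.1, 208.1], [288.5, 209.7]]
20 [[286.1, 205.1], [287.2, 206.4], [288.6, 208.0]]
```

Emit:
carry_out:
  increments: [0, 0, 0, 0, 0, 0.004, 0.062, 0, 0, 0, 0, 0, 0.003, 0.062, 0, 0, 0, 0, 0, 0, 0.062]

```text
time: 4.8
eef_pos: [558.7, 45.0, 20.9]
tool_rot: [-3.141, 0.0, 1.875]
contact_force: [-0.7, -0.2, -0.8]
finger_gap: 61.8
```

Emit:
carry_out:
  increments: [0, 0, 0, 0, 0, 0.003, 0.062, 0, 0, 0, 0, 0, 0, 0.04, 0, 0, 0, 0, 0, 0, 0.04, 0, 0, 0, 0, 0, 0, 0.04, 0, 0, 0, 0, 0, 0, 0.04, 0, 0, 0, 0, 0, 0, 0.04]

```text
time: 5.55
eef_pos: [559.1, 45.1, 18.4]
tool_rot: [3.141, -0.0, 1.875]
contact_force: [0.0, 0.7, 1.7]
finger_gap: 48.0
```

Emit:
carry_out:
  increments: [0, 0, 0, 0, 0, -0.02, 0.04, 0, 0, 0, 0, 0, -0.04, 0.04, 0, 0, 0, 0, 0, -0.04, 0.04, 0, 0, 0, 0, 0, -0.03, 0.04, 0, 0, 0, 0, 0, 0, 0.04, 0, 0, 0, 0, 0, 0, 0.04, 0, 0, 0, 0, 0, 0, 0.04]

```text
time: 6.42
eef_pos: [558.1, 44.8, 146.8]
tool_rot: [-3.138, -0.0, 1.874]
contact_force: [0.1, -0.4, -0.9]
finger_gap: 48.0
```

Run:
```python
from plant import env
import cv2,numpy as np
o=env.observe();print(o["eef_pos"],o["tool_rot"],o["contact_force"],o["finger_gap"])
s=env.get_image("side")
cv2.imwrite("pics/g3.png",cv2.resize(s["img"][110:230,210:330][:,:,::-1],None,fx=5,fy=5,interpolation=cv2.INTER_CUBIC))
```

```text
[558.11365487  44.80467853 146.77969255] [-3.13842201e+00 -9.33141163e-05  1.87431488e+00] [ 0.10561018 -0.41440929 -0.91405941] 47.995772226271654
```

View pics/g3.png

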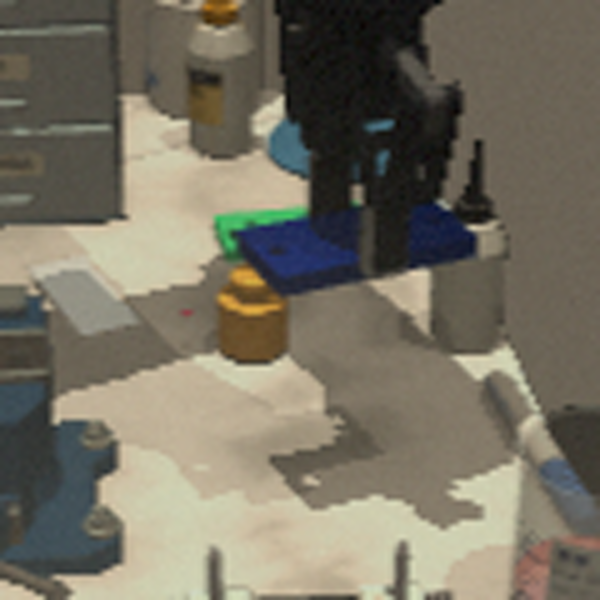

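Emit:
carry_out:
  increments: [0, 0, 0.119, 0, 0, 0, 0.04, 0, 0, 0.119, 0, 0, 0, 0.04, 0, 0, 0.118, 0, 0, 0, 0.04, 0, 0, 0, -0.0333, -0.0079, 0, 0.04, 0, 0, 0, -0.0333, -0.0079, 0, 0.04, 0, 0, 0, -0.0333, -0.0079, 0, 0.04, 0, 0, 0, -0.0332, -0.0079, 0, 0.04, 0, 0, 0, 0, 0, 0.02, 0.04, 0, 0, 0, 0, 0, 0.018, 0.04, 0, 0, 0, 0, 0, 0, 0.04, 0, 0, 0, 0, 0, 0, 0.04, 0, 0, 0, 0, 0, 0, 0.04]

```text
time: 7.98
eef_pos: [521.1, -86.0, 111.0]
tool_rot: [3.14, -0.0, 1.519]
contact_force: [-0.2, -0.1, -0.6]
finger_gap: 47.9
```

```bash
cat > look.py <<'E'
from loc import *
from plant import env
import sys
def look(name,pts,sr,tr,f=4):
    s=env.get_image("side");t=env.get_image("top");o=env.observe()
    print(np.round(o["eef_pos"],2),np.round(o["tool_rot"],4),np.round(o["contact_force"],2),round(o["finger_gap"],2))
    out=[]
    for pic,r in((s,sr),(t,tr)):
        r0,r1,c0,c1=r;im=cv2.resize(pic["img"][r0:r1,c0:c1,::-1],None,fx=f,fy=f,interpolation=cv2.INTER_CUBIC)
        for u in (proj(pts(o),pic)-[c0,r0]+.5)*f: cv2.circle(im,tuple(np.round(u).astype(int)),2,(255,0,255),-1)
        out.append(im)
    h=max(i.shape[0] for i in out);cv2.imwrite(f"pics/{name}.png",np.hstack([cv2.copyMakeBorder(i,0,h-i.shape[0],0,4,0) for i in out])[:600,:800])
    return s,t,o
E
python3 - <<'E'
from look import *
import pickle
J=(520.5,-86.2,-.052)
def pts(o):
    e=o["eef_pos"];w=o["tool_rot"][2]-np.pi/2
    return np.r_[T2([[40,0,61],[-40,0,61],[40,0,23],[-40,0,23]],J),T2(np.array([[sx*50,sy*25,e[2]-18.2+z] for sx in(-1,1) for sy in(-1,1) for z in (0,10)]+[[40,0,e[2]-8.2],[-40,0,e[2]-8.2]]),(e[0],e[1],w))]
s,t,o=look("g4",pts,(160,260,215,335),(120,220,280,360))
pickle.dump((s,t,o),open("s4.pkl","wb"))
E
```

```text
[520.88 -86.03 110.92] [ 3.1403e+00 -2.0000e-04  1.5189e+00] [ 0.21  0.06 -0.64] 48.21
```

View pics/g4.png

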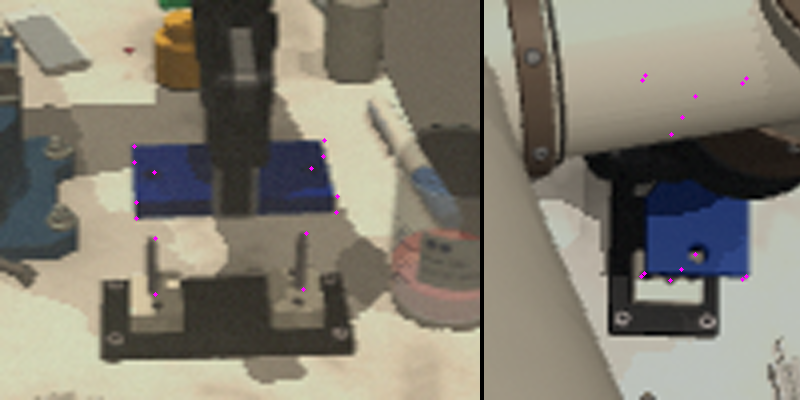

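Run:
```python
from look import *
import pickle
s,t,o=pickle.load(open("s4.pkl","rb"))
e=o["eef_pos"];w=o["tool_rot"][2]-np.pi/2;z0=e[2]-18.2
hsv=cv2.cvtColor(s["img"],cv2.COLOR_RGB2HSV);m=((abs(hsv[...,0].astype(int)-118)<14)&(hsv[...,1]>90))
B=box(100,50,z0,z0+10);x0=(e[0],e[1],w);roi=roi_of(T2(B,x0),s,6)
mm=near(m.astype(float),roi); a=np.zeros_like(m);a[roi[0]:roi[1],roi[2]:roi[3]]=m[roi[0]:roi[1],roi[2]:roi[3]]
a=cv2.morphologyEx(a.astype(np.uint8),cv2.MORPH_OPEN,np.ones((3,3)))
ys,xs=np.nonzero(a);h=cv2.convexHull(np.c_[xs,ys].astype(np.int32));f=np.zeros_like(a);cv2.fillPoly(f,[h],1)
x,c=fit(f.astype(float),lambda q:[T2(B,q)],s,roi,x0);print("side plate",x,c,"pred",x0)
print("side jig",jig(s,(520.5,-86.2,-.052)))
# top: visible part fit of lower corner region using rows >=190
m2=((abs(cv2.cvtColor(t["img"],cv2.COLOR_RGB2HSV)[...,0].astype(int)-118)<14)&(cv2.cvtColor(t["img"],cv2.COLOR_RGB2HSV)[...,1]>120)).astype(float)
roi=(172,196,315,352);
# fill hole
k=m2.astype(np.uint8);cs,_=cv2.findContours(k,cv2.RETR_EXTERNAL,cv2.CHAIN_APPROX_NONE);cv2.drawContours(k,cs,-1,1,-1)
x,c=fit(k.astype(float),lambda q:[T2(B,q)],t,roi,x0);print("top plate",x,c)
# hole in top
print("pred hole",proj(T2([[-40,0,z0+10],[-40,0,z0]],x0),t))
```

```text
side plate [ 5.21185772e+02 -7.81993652e+01 -9.39770622e-02] 179.95836985774702 pred (np.float64(520.8765522509646), np.float64(-86.03247636754938), np.float64(-0.05194226946815883))
side jig (array([ 5.18901209e+02, -8.28846205e+01, -7.11348449e-02]), np.float64(197.8559323337178))
top plate [ 5.22178732e+02 -8.66951886e+01 -2.20474006e-02] 7.962737408688966
pred hole [[332.22529042 183.08061762]
 [331.36684396 183.92113808]]
```

Run:
```python
from look import *
import pickle
s,t,o=pickle.load(open("s4.pkl","rb"))
e=o["eef_pos"];w=o["tool_rot"][2]-np.pi/2;z0=e[2]-18.2
J=(520.5,-86.2,-.052);S=11
r0,r1,c0,c1=192,242,240,312
im=cv2.resize(s["img"][r0:r1,c0:c1,::-1],None,fx=S,fy=S,interpolation=cv2.INTER_NEAREST)
def L(P,col):
    u=((proj(P,s)-[c0,r0]+.5)*S).astype(int)
    cv2.polylines(im,[u],False,col,1)
L(T2([[-50,25,z0+10],[-50,-25,z0+10],[50,-25,z0+10],[50,25,z0+10]],(e[0],e[1],w)),(255,0,255))
L(T2([[-50,-25,z0+10],[-50,-25,z0],[50,-25,z0],[50,-25,z0+10]],(e[0],e[1],w)),(255,0,255))
for sx in(-40,40): L(T2([[sx,0,23],[sx,0,61]],J),(0,0,255))
L(T2([[-68,-30,8],[-68,-30,0],[68,-30,0],[68,-30,8]],J),(0,255,0))
cv2.imwrite("pics/g5.png",im)
S=12;r0,r1,c0,c1=160,208,310,355
im=cv2.resize(t["img"][r0:r1,c0:c1,::-1],None,fx=S,fy=S,interpolation=cv2.INTER_NEAREST);s=t
L(T2([[-50,25,z0+10],[-50,-25,z0+10],[50,-25,z0+10],[50,25,z0+10]],(e[0],e[1],w)),(255,0,255))
L(T2([[-50,-25,z0],[-50,25,z0]],(e[0],e[1],w)),(255,0,255))
L(T2([[-40,0,z0],[-40,0,z0+10]],(e[0],e[1],w)),(255,0,255))
L(T2([[68,30,8],[-68,30,8],[-68,-30,8],[68,-30,8]],J),(0,255,0))
cv2.imwrite("pics/g6.png",im)
```

```text
(no output)
```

View pics/g5.png

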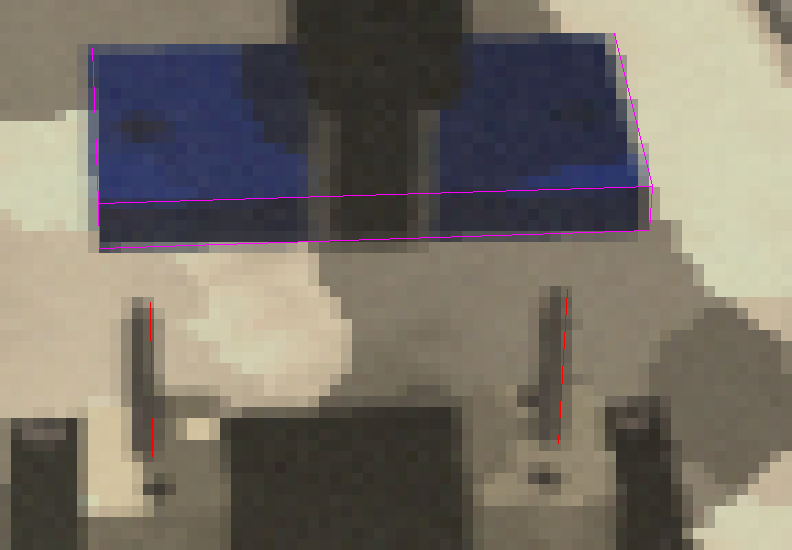

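View pics/g6.png

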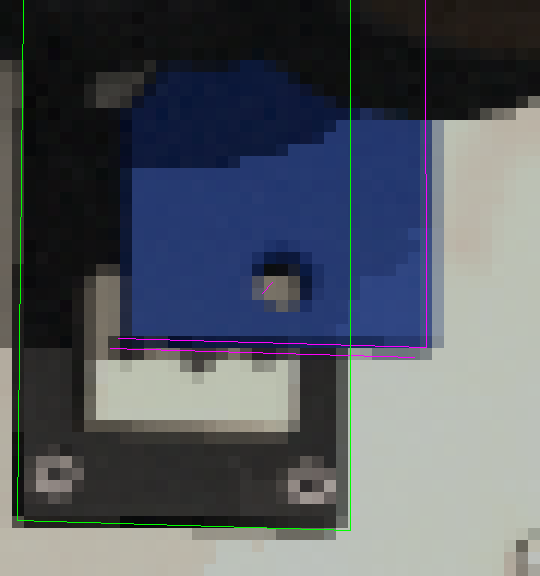

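Emit:
carry_out:
  increments: [0, 0, 0.02, 0.0017, -0.0013, 0, 0.04, 0, 0, 0, 0, 0, 0.015, 0.04, 0, 0, 0, 0, 0, 0.011, 0.04, 0, 0, 0, 0, 0, 0, 0.04, 0, 0, 0, 0, 0, 0, 0.04]

```text
time: 8.7
eef_pos: [519.4, -84.5, 84.1]
tool_rot: [-3.141, 0.0, 1.499]
contact_force: [0.1, 1.0, 0.1]
finger_gap: 48.5
```

```bash
cat > zz.py <<'E'
from look import *
def zoom(name,J,t,off=18.2,side=(192,242,240,312),S=11,pic=None):
    s=pic if pic is not None else env.get_image("side");o=env.observe();e=o["eef_pos"];w=o["tool_rot"][2]-np.pi/2;z0=e[2]-off
    print(np.round(e,2),np.round(o["tool_rot"],4),np.round(o["contact_force"],2),round(o["finger_gap"],2))
    r0,r1,c0,c1=side
    im=cv2.resize(s["img"][r0:r1,c0:c1,::-1],None,fx=S,fy=S,interpolation=cv2.INTER_NEAREST)
    def L(P,col): cv2.polylines(im,[((proj(P,s)-[c0,r0]+.5)*S).astype(int)],False,col,1)
    h=DIM[t];q=(e[0],e[1],w)
    L(T2([[-50,25,z0+h],[-50,-25,z0+h],[50,-25,z0+h],[50,25,z0+h]],q),(255,0,255))
    L(T2([[-50,-25,z0+h],[-50,-25,z0],[50,-25,z0],[50,-25,z0+h]],q),(255,0,255))
    for sx in(-40,40): L(T2([[sx,0,23],[sx,0,61]],J),(0,0,255))
    cv2.imwrite(f"pics/{name}.png",im[:600,:800])
E
python3 -c "
from zz import *
zoom('g7',(519.3,-84.4,-.072),'base_plate')"
```

```text
[519.54 -84.42  84.38] [3.1413e+00 1.0000e-04 1.4987e+00] [-0.04  0.28  0.12] 48.15
```

View pics/g7.png

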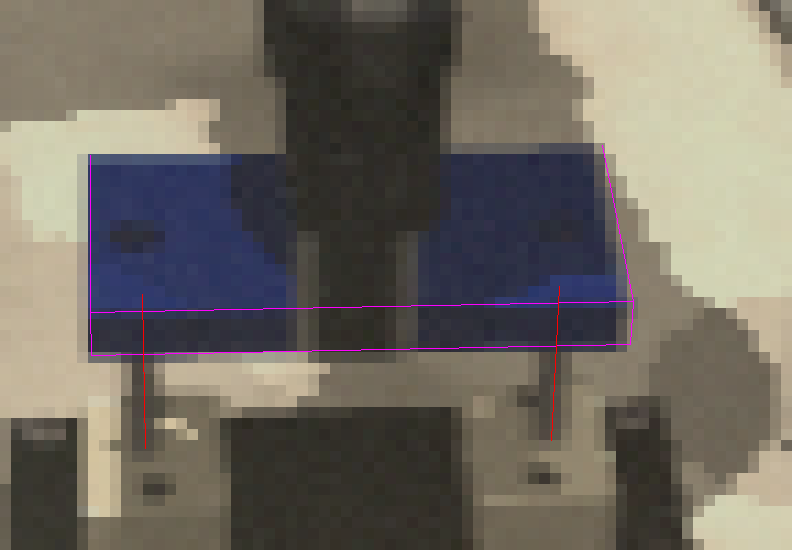

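Emit:
carry_out:
  increments: [0, 0, 0, 0, 0, 0.004, 0.04, 0, 0, 0, 0, 0, 0.003, 0.04, 0, 0, 0, 0, 0, 0.003, 0.04, 0, 0, 0, 0, 0, 0.002, 0.04, 0, 0, 0, 0, 0, 0, 0.04]

```text
time: 9.38
eef_pos: [519.2, -84.4, 72.1]
tool_rot: [-3.141, 0.0, 1.499]
contact_force: [0.4, -0.1, -0.0]
finger_gap: 48.2
```

```bash
python3 -c "
from zz import *
o=env.observe();print(o['moment'])
zoom('g8',(519.3,-84.4,-.072),'base_plate')"
```

```text
[ 0.01597459 -0.01445695 -0.01075613]
[519.26 -84.43  72.24] [-3.1414e+00  1.0000e-04  1.4986e+00] [0.51 0.17 0.43] 48.02
```

View pics/g8.png

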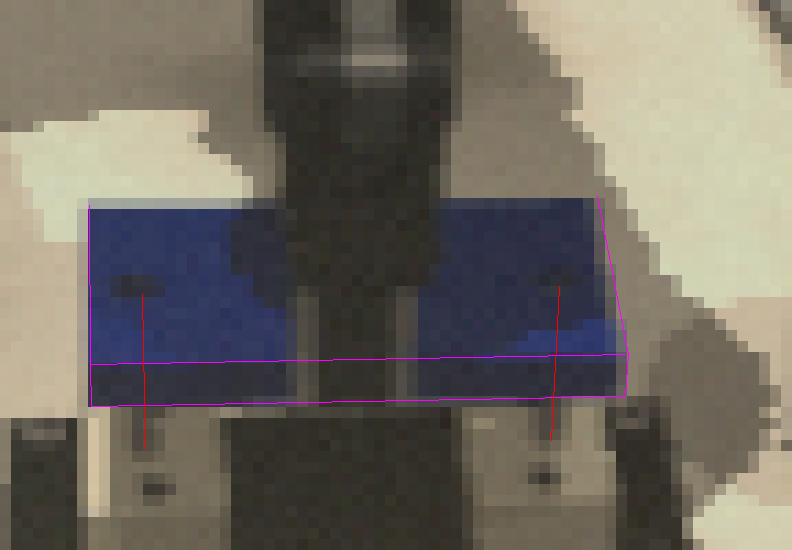

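Emit:
carry_out:
  increments: [0, 0, 0, 0, 0, 0.004, 0.04, 0, 0, 0, 0, 0, 0.004, 0.04, 0, 0, 0, 0, 0, 0.004, 0.04, 0, 0, 0, 0, 0, 0.004, 0.04, 0, 0, 0, 0, 0, 0, 0.04]

```text
time: 10.05
eef_pos: [519.1, -84.4, 55.9]
tool_rot: [-3.141, 0.0, 1.499]
contact_force: [-0.2, -0.1, -0.9]
finger_gap: 48.0
```

Emit:
carry_out:
  increments: [0, 0, 0, 0, 0, 0.004, 0.04, 0, 0, 0, 0, 0, 0.004, 0.04, 0, 0, 0, 0, 0, 0.003, 0.04, 0, 0, 0, 0, 0, 0.002, 0.04, 0, 0, 0, 0, 0, 0.001, 0.04, 0, 0, 0, 0, 0, 0.001, 0.04, 0, 0, 0, 0, 0, 0, 0.04]

```text
time: 10.92
eef_pos: [519.4, -84.4, 41.4]
tool_rot: [3.141, -0.0, 1.499]
contact_force: [0.9, 0.8, -0.4]
finger_gap: 47.9
```

Emit:
carry_out:
  increments: [0, 0, 0, 0, 0, 0.001, 0.04, 0, 0, 0, 0, 0, 0.001, 0.04, 0, 0, 0, 0, 0, 0, 0.04]

```text
time: 11.3
eef_pos: [519.4, -84.4, 41.3]
tool_rot: [3.141, 0.0, 1.499]
contact_force: [-4.7, 1.7, 13.6]
finger_gap: 48.1
```

Emit:
carry_out:
  increments: [0, 0, 0, 0, 0, 0, 0.058, 0, 0, 0, 0, 0, 0, 0.058, 0, 0, 0, 0, 0, 0, 0.058, 0, 0, 0, 0, 0, -0.02, 0.06, 0, 0, 0, 0, 0, -0.04, 0.062, 0, 0, 0, 0, 0, -0.05, 0.062, 0, 0, 0, 0, 0, -0.03, 0.062, 0, 0, 0, -0.05, 0.02, 0, 0.062, 0, 0, 0, -0.05, 0.02, 0, 0.062, 0, 0, 0, 0, 0, 0, 0.062]

```text
time: 12.55
eef_pos: [552.4, -189.8, 178.5]
tool_rot: [-3.141, 0.0, 1.494]
contact_force: [-0.6, -0.3, 1.2]
finger_gap: 62.3
```

Run:
```python
from look import *
import pickle
s,t,o=look("g9",lambda o:T2([[40,0,61],[-40,0,61],[50,25,33],[-50,-25,33],[50,-25,33],[-50,25,33]],(519.3,-84.4,-.072)),(190,260,215,335),(110,250,300,410),4)
pickle.dump((s,t,o),open("s9.pkl","wb"))
for p,n in((t,"top"),(s,"side")): print(n,plate(p,"spacer_frame",(594,-206,.115)))
print(plate(t,"base_plate",(519.3,-84.4,-.07),23))
```

```text
[ 551.47 -187.42  178.48] [-3.1400e+00 -4.0000e-04  1.4971e+00] [ 0.29  0.09 -0.21] 61.92Traceback (most recent call last):
  File "<stdin>", line 5, in <module>
  File "loc.py", line 18, in plate
    m=near(cmask(pic["img"],t),roi)
  File "loc.py", line 12, in near
    n,l,st,_=cv2.connectedComponentsWithStats(a.astype(np.uint8)); k=1+np.argmax(st[1:,4]); return (l==k).astype(np.uint8)
                                                                       ~~~~~~~~~^^^^^^^^^^
    return _wrapfunc(a, 'argmax', axis=axis, out=out, **kwds)
    return bound(*args, **kwds)
ValueError: attempt to get argmax of an empty sequence
```

View pics/g9.png

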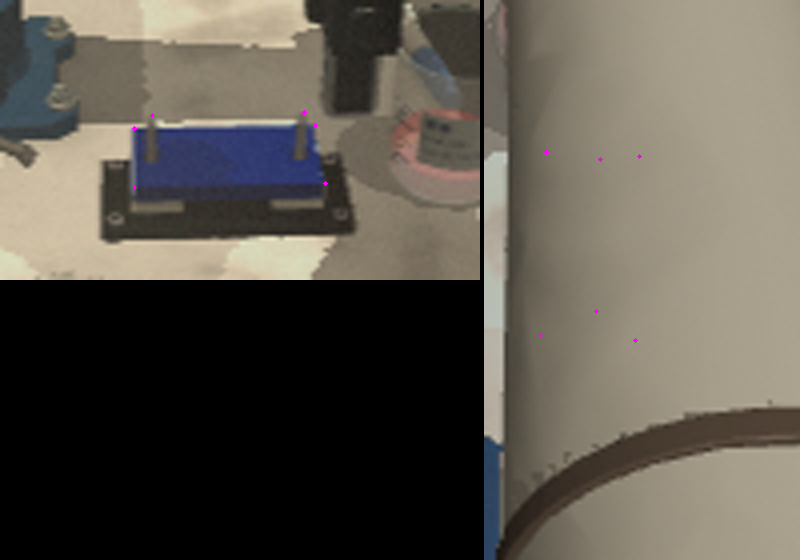

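Emit:
carry_out:
  increments: [0, 0, -0.095, 0, 0, 0, 0.062, 0, 0, -0.095, 0, 0, 0, 0.062, 0, 0, 0, -0.0221, 0.0393, 0, 0.062, 0, 0, 0, 0, 0, 0.05, 0.062, 0, 0, 0, 0, 0, 0.05, 0.062, 0, 0, 0, 0, 0, 0.03, 0.062, 0, 0, 0, 0, 0, 0.01, 0.062, 0, 0, 0, 0, 0, 0, 0.062, 0, 0, 0, 0, 0, 0, 0.062]

```text
time: 13.78
eef_pos: [594.8, -204.2, 41.1]
tool_rot: [3.138, 0.001, 1.689]
contact_force: [-0.2, -0.5, 1.0]
finger_gap: 61.9
```

Run:
```python
from look import *
s,t,o=look("g10",lambda o:[o["eef_pos"],np.r_[o["eef_pos"][:2],0]],(220,310,265,365),(110,200,340,420),4)
print(plate(s,"spacer_frame",(594,-206,.115)))
```

```text
[ 594.54 -204.36   41.01] [3.1386e+00 7.0000e-04 1.6889e+00] [ 1.07 -0.22  1.1 ] 61.9
(array([ 5.92812139e+02, -2.03487339e+02,  1.16634957e-01]), np.float64(464.3591234140715))
```

View pics/g10.png

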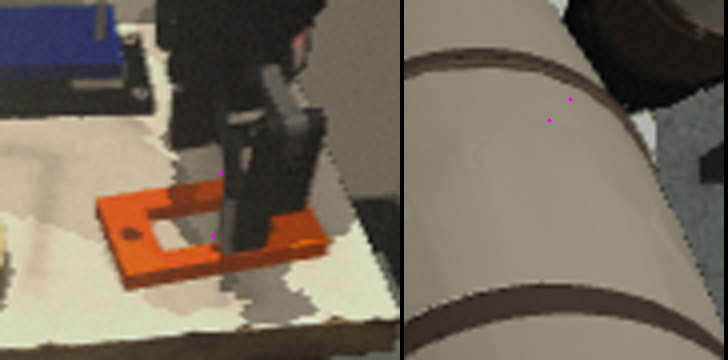

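Emit:
carry_out:
  increments: [0, 0, 0, 0, 0, 0.013, 0.062, 0, 0, 0, 0, 0, 0.006, 0.062, 0, 0, 0, 0, 0, 0.002, 0.062, 0, 0, 0, 0, 0, 0, 0.062, 0, 0, 0, 0, 0, 0, 0.04, 0, 0, 0, 0, 0, 0, 0.04, 0, 0, 0, 0, 0, 0, 0.04, 0, 0, 0, 0, 0, 0, 0.04, 0, 0, 0, 0, 0, 0, 0.04]

```text
time: 15.0
eef_pos: [594.1, -204.4, 18.9]
tool_rot: [3.14, 0.0, 1.689]
contact_force: [-0.0, 0.0, 5.1]
finger_gap: 48.0
```

Emit:
carry_out:
  increments: [0, 0, 0, 0, 0, -0.02, 0.04, 0, 0, 0, 0, 0, -0.04, 0.04, 0, 0, 0, 0, 0, -0.06, 0.04, 0, 0, 0.095, 0, 0, 0, 0.04, 0, 0, 0.095, 0, 0, 0, 0.04, 0, 0, 0, 0.0143, -0.0426, 0, 0.04, 0, 0, 0, 0.035, -0.04, 0, 0.04, 0, 0, 0, 0.035, 0, 0, 0.04, 0, 0, 0, 0.03, 0, 0, 0.04, 0, 0, 0, 0, 0, 0.024, 0.04, 0, 0, 0, 0, 0, 0.004, 0.04, 0, 0, 0, 0, 0, 0, 0.04]

```text
time: 16.5
eef_pos: [519.1, -84.7, 109.9]
tool_rot: [-3.14, 0.0, 1.498]
contact_force: [-0.3, -0.6, -0.4]
finger_gap: 48.1
```

Emit:
carry_out:
  increments: [0, 0, 0, 0, 0, 0, 0.04, 0, 0, 0, 0, 0, 0, 0.04]

```text
time: 16.75
eef_pos: [519.8, -84.7, 110.9]
tool_rot: [3.141, -0.0, 1.498]
contact_force: [-0.5, -0.9, -1.0]
finger_gap: 47.9
```

```bash
python3 -c "
from zz import *
zoom('g11',(519.3,-84.4,-.072),'spacer_frame',18.7,(185,240,240,312))"
```

```text
[519.7  -84.62 110.81] [ 3.1406e+00 -2.0000e-04  1.4982e+00] [-0.01 -0.25 -0.7 ] 48.25
```

View pics/g11.png

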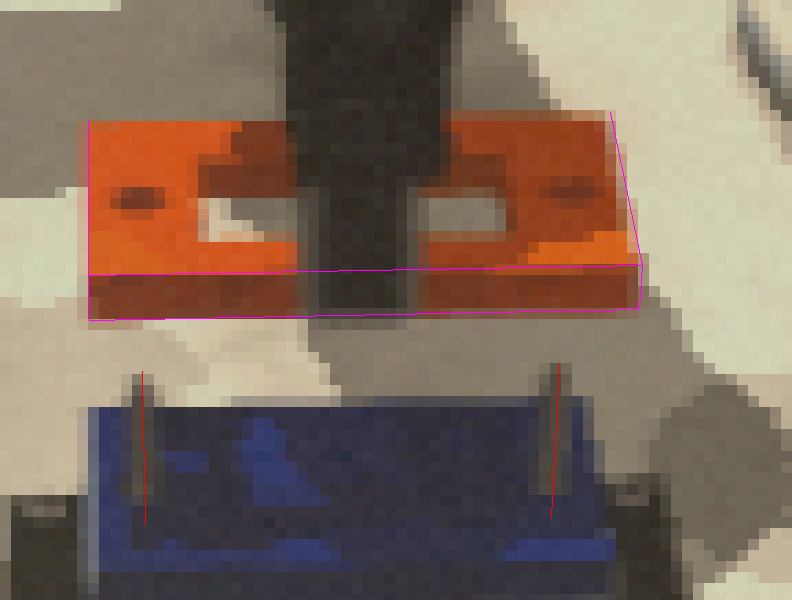

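Emit:
carry_out:
  increments: [0, 0, 0, 0, 0, 0.015, 0.04, 0, 0, 0, 0, 0, 0.012, 0.04, 0, 0, 0, 0, 0, 0.004, 0.04, 0, 0, 0, 0, 0, 0.003, 0.04, 0, 0, 0, 0, 0, 0.003, 0.04, 0, 0, 0, 0, 0, 0.003, 0.04, 0, 0, 0, 0, 0, 0, 0.04]

```text
time: 17.68
eef_pos: [519.4, -84.4, 70.2]
tool_rot: [-3.141, 0.0, 1.499]
contact_force: [-0.6, -0.3, -0.3]
finger_gap: 48.1
```

```bash
python3 -c "
from zz import *
zoom('g12',(519.3,-84.4,-.072),'spacer_frame',18.7,(190,245,240,312))"
```

```text
[519.49 -84.42  70.35] [3.1415 0.     1.4986] [ 0.57  0.06 -1.12] 48.14
```

View pics/g12.png

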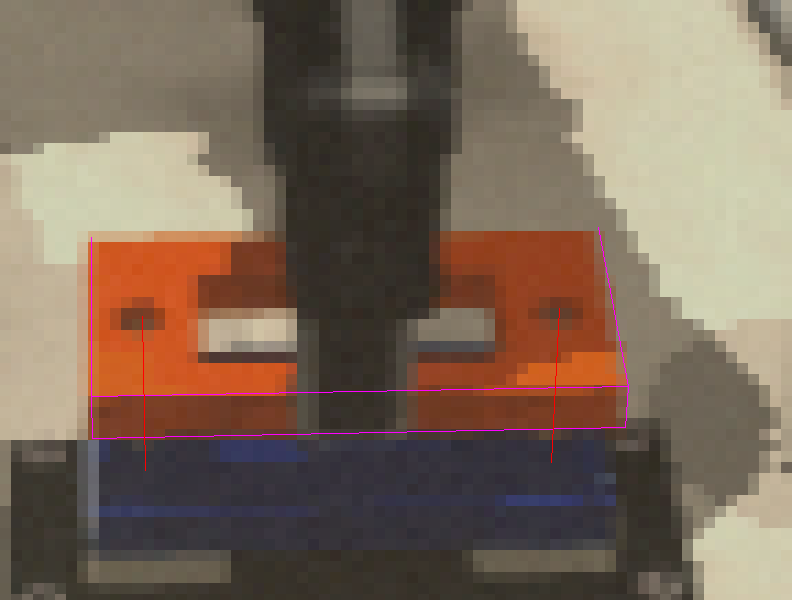

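Threaded with no force on the tool. Next I lower it to bed.

Emit:
carry_out:
  increments: [0, 0, 0, 0, 0, 0.004, 0.04, 0, 0, 0, 0, 0, 0.004, 0.04, 0, 0, 0, 0, 0, 0.004, 0.04, 0, 0, 0, 0, 0, 0.003, 0.04, 0, 0, 0, 0, 0, 0.002, 0.04, 0, 0, 0, 0, 0, 0.001, 0.04, 0, 0, 0, 0, 0, 0.001, 0.04, 0, 0, 0, 0, 0, 0, 0.04]

```text
time: 18.73
eef_pos: [519.5, -84.4, 51.8]
tool_rot: [3.141, 0.0, 1.499]
contact_force: [-1.8, 0.6, 3.8]
finger_gap: 48.0
```

Emit:
carry_out:
  increments: [0, 0, 0, 0, 0, 0.001, 0.04, 0, 0, 0, 0, 0, 0.001, 0.04, 0, 0, 0, 0, 0, 0, 0.04]

```text
time: 19.1
eef_pos: [519.5, -84.4, 51.8]
tool_rot: [3.141, 0.0, 1.499]
contact_force: [-6.4, 2.5, 17.4]
finger_gap: 48.3
```

Emit:
carry_out:
  increments: [0, 0, 0, 0, 0, 0, 0.058, 0, 0, 0, 0, 0, 0, 0.058, 0, 0, 0, 0, 0, 0, 0.058, 0, 0, 0, 0, 0, -0.02, 0.06, 0, 0, 0, 0, 0, -0.04, 0.062, 0, 0, 0, 0, 0, -0.05, 0.062, 0, 0, 0, 0, 0, -0.02, 0.062, 0, 0, 0, 0.05, 0, 0, 0.062, 0, 0, 0, 0.05, 0, 0, 0.062, 0, 0, 0, 0.05, 0, 0, 0.062, 0, 0, 0, 0.05, 0, 0, 0.062, 0, 0, 0, 0, 0, 0, 0.062]

```text
time: 20.6
eef_pos: [534.2, 118.0, 178.8]
tool_rot: [-3.142, -0.0, 1.503]
contact_force: [-1.0, -1.3, -0.0]
finger_gap: 61.9
```

Run:
```python
from look import *
s,t,o=look("g13",lambda o:T2([[40,0,61],[-40,0,61],[50,25,43],[-50,-25,43],[50,-25,43],[-50,25,43]],(519.3,-84.4,-.072)),(190,260,215,335),(90,220,50,170),4)
print(back([[115,137],[92,115],[92,137]],0,t).round(0), back([[92,137]],40,t).round(0))
for p,n in((t,"top"),(s,"side")):
    try: print(n,plate(p,"cover_plate",(566,309,.06)))
    except Exception as e: print(n,e)
```

```text
[533.56 115.43 178.72] [-3.1404e+00  6.0000e-04  1.4997e+00] [ 0.8   0.23 -0.47] 61.69
[[614. 382.   0.]
 [667. 436.   0.]
 [615. 434.   0.]] [[604. 418.  40.]]
top (array([5.65259452e+02, 3.07274884e+02, 1.13166795e-01]), np.float64(790.3313956170704))
side (array([5.64903453e+02, 3.08314075e+02, 6.90668939e-02]), np.float64(22.96379853902345))
```

View pics/g13.png

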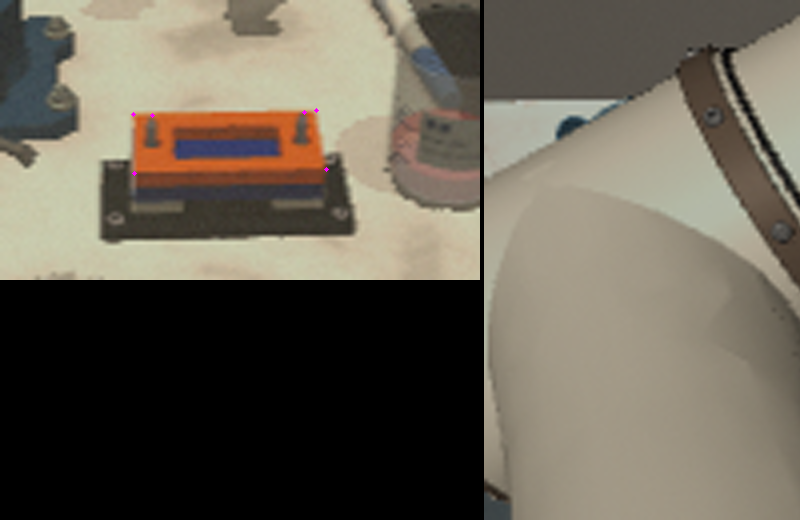

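Emit:
carry_out:
  increments: [0, 0, 0, 0.05, 0.0045, 0, 0.062, 0, 0, 0, 0.05, 0.0045, 0, 0.062, 0, 0, 0, 0.05, 0.0045, 0, 0.062, 0, 0, 0, 0.0455, 0.0045, 0, 0.062, 0, 0, -0.142, 0, 0, 0, 0.062, 0, 0, 0, 0, 0, 0, 0.062, 0, 0, 0, 0, 0, 0, 0.062]

```text
time: 21.58
eef_pos: [566.1, 307.4, 179.2]
tool_rot: [-3.141, 0.0, 1.637]
contact_force: [-0.0, -0.1, -0.8]
finger_gap: 61.7
```

Run:
```python
from look import *
s,t,o=look("g14",lambda o:[o["eef_pos"],np.r_[o["eef_pos"][:2],0]],(0,200,100,300),(60,260,0,200),4)
cv2.imwrite("pics/g14s.png",cv2.resize(s["img"][0:220,60:330][:,:,::-1],None,fx=2.6,fy=2.6)); cv2.imwrite("pics/g14t.png",cv2.resize(t["img"][:,:300][:,:,::-1],None,fx=1.5,fy=1.5))
print(o["joint_positions"],back([[233,153],[131,156]],0,s).round())
b=back([[233,153]],0,s)[0]
for z in (60,100,130,150,170): print(z,proj([[b[0],b[1],z]],s))
print(plate(s,"cover_plate",(566,309,.06)))
```

```text
[566.1  307.72 179.49] [3.1416 0.     1.6381] [-0.27 -0.55  0.21] 61.92
[ 7.48520299e-01  4.70494912e-01 -3.95498596e-02  1.09225775e-05
 -1.06074639e+00 -2.25204748e+00] [[453. 348.   0.]
 [130. 361.   0.]]
60 [[232.19209619 135.74869246]]
100 [[231.62650894 123.67161159]]
130 [[231.18721473 114.29128746]]
150 [[230.88682701 107.87705725]]
170 [[230.58020055 101.32961037]]
(array([5.64589917e+02, 3.10507697e+02, 2.50444264e-02]), np.float64(28.705467128027685))
```

View pics/g14s.png

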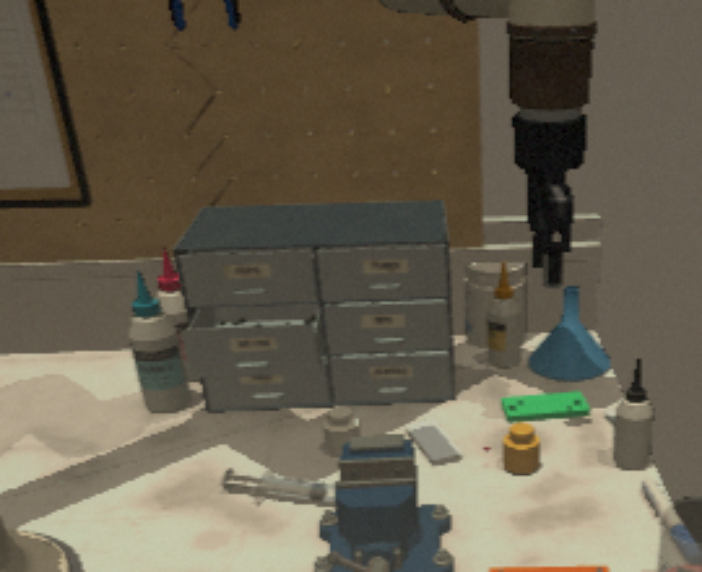

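View pics/g14t.png

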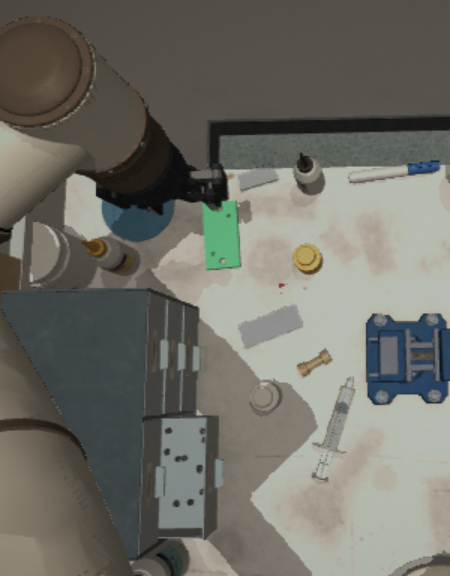

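Run:
```python
from look import *
s=env.get_image("side");t=env.get_image("top")
for z in (300,350,400,450): print(z,proj([[566,308,z],[457,425,z],[512,366,z]],s).round().tolist(),proj([[457,425,z],[512,366,z]],t).round().tolist())
```

```text
300 [[271.0, 57.0], [229.0, 49.0], [249.0, 53.0]] [[16.0, 184.0], [57.0, 148.0]]
350 [[271.0, 37.0], [228.0, 31.0], [249.0, 34.0]] [[-5.0, 178.0], [40.0, 139.0]]
400 [[272.0, 16.0], [227.0, 12.0], [249.0, 14.0]] [[-29.0, 171.0], [20.0, 128.0]]
450 [[272.0, -6.0], [227.0, -9.0], [248.0, -8.0]] [[-59.0, 163.0], [-4.0, 116.0]]
```

Emit:
carry_out:
  increments: [0, 0, 0, 0, 0, 0.05, 0.062, 0, 0, 0, 0, 0, 0.05, 0.062, 0, 0, 0, 0, 0, 0.03, 0.062, 0, 0, 0, 0, 0, 0.01, 0.062, 0, 0, 0, 0, 0, 0, 0.062, 0, 0, 0, 0, 0, 0, 0.062]

```text
time: 22.52
eef_pos: [566.9, 309.5, 41.1]
tool_rot: [3.139, -0.002, 1.641]
contact_force: [-0.5, 0.1, 0.6]
finger_gap: 62.0
```

Run:
```python
from look import *
s,t,o=look("g15",lambda o:[o["eef_pos"],np.r_[o["eef_pos"][:2],0]],(80,180,220,320),(120,200,110,200),4)
```

```text
[566.71 309.41  41.04] [ 3.1390e+00 -1.8000e-03  1.6407e+00] [ 0.33  0.64 -0.2 ] 62.0
```

View pics/g15.png

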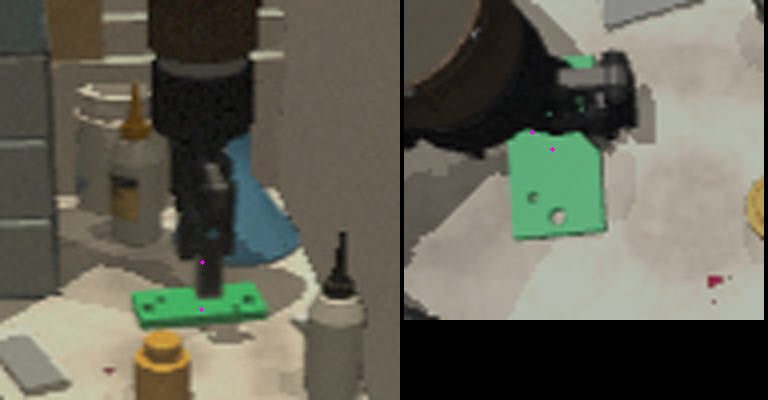

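Emit:
carry_out:
  increments: [0, 0, 0, 0, 0, 0.012, 0.062, 0, 0, 0, 0, 0, 0.006, 0.062, 0, 0, 0, 0, 0, 0.002, 0.062, 0, 0, 0, 0, 0, 0, 0.062, 0, 0, 0, 0, 0, 0, 0.04, 0, 0, 0, 0, 0, 0, 0.04, 0, 0, 0, 0, 0, 0, 0.04, 0, 0, 0, 0, 0, 0, 0.04, 0, 0, 0, 0, 0, 0, 0.04, 0, 0, 0, 0, 0, 0, 0.04]

```text
time: 23.88
eef_pos: [566.3, 309.1, 19.9]
tool_rot: [3.14, -0.001, 1.641]
contact_force: [-0.2, 0.7, 5.9]
finger_gap: 47.9
```

Emit:
carry_out:
  increments: [0, 0, 0, 0, 0, -0.02, 0.04, 0, 0, 0, 0, 0, -0.05, 0.04, 0, 0, 0, 0, 0, -0.05, 0.04, 0, 0, 0, 0, 0, -0.03, 0.04, 0, 0, 0.071, 0, 0, 0, 0.04, 0, 0, 0.071, 0, 0, 0, 0.04, 0, 0, 0, -0.04, -0.003, 0, 0.04, 0, 0, 0, -0.05, -0.003, 0, 0.04, 0, 0, 0, -0.05, -0.002, 0, 0.04, 0, 0, 0, -0.05, -0.002, 0, 0.04, 0, 0, 0, -0.05, -0.002, 0, 0.04, 0, 0, 0, -0.05, -0.002, 0, 0.04]

```text
time: 25.38
eef_pos: [529.9, 18.9, 168.4]
tool_rot: [-3.14, 0.0, 1.498]
contact_force: [0.7, 0.0, -0.5]
finger_gap: 47.4
```

Emit:
carry_out:
  increments: [0, 0, 0, -0.05, -0.002, 0, 0.04, 0, 0, 0, -0.035, -0.002, 0, 0.04, 0, 0, 0, -0.02, 0, 0.02, 0.04, 0, 0, 0, 0, 0, 0.02, 0.04, 0, 0, 0, 0, 0, 0.018, 0.04, 0, 0, 0, 0, 0, 0, 0.04, 0, 0, 0, 0, 0, 0, 0.04, 0, 0, 0, 0, 0, 0, 0.04]

```text
time: 26.38
eef_pos: [519.9, -83.8, 112.0]
tool_rot: [3.14, -0.0, 1.499]
contact_force: [0.3, 0.0, -0.4]
finger_gap: 47.7
```

```bash
python3 -c "
from zz import *
zoom('g16',(519.3,-84.4,-.072),'cover_plate',19,(185,240,240,312))"
```

```text
[519.92 -83.77 112.04] [ 3.1401e+00 -3.0000e-04  1.4988e+00] [-0.47  0.19 -0.38] 47.32
```

View pics/g16.png

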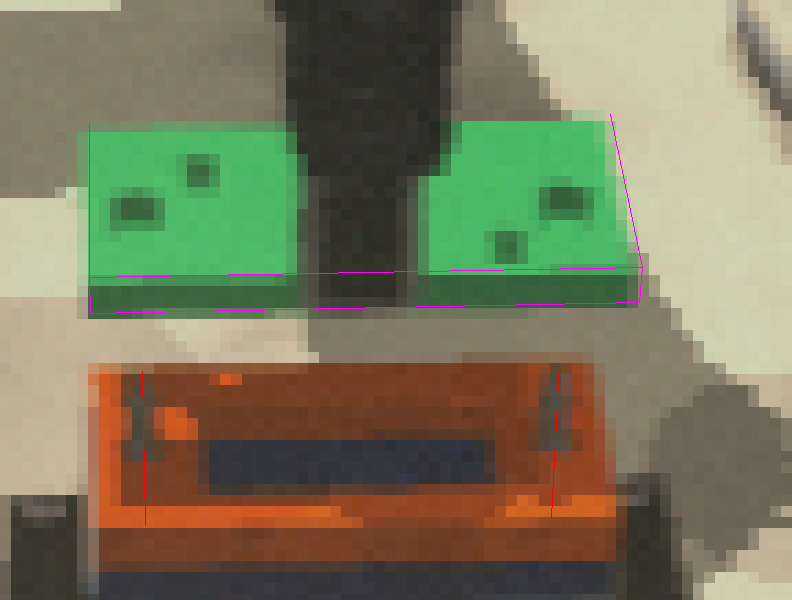

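Emit:
carry_out:
  increments: [0, 0, 0, 0, 0, 0.013, 0.04, 0, 0, 0, 0, 0, 0.01, 0.04, 0, 0, 0, 0, 0, 0.004, 0.04, 0, 0, 0, 0, 0, 0.003, 0.04, 0, 0, 0, 0, 0, 0.003, 0.04, 0, 0, 0, 0, 0, 0.003, 0.04, 0, 0, 0, 0, 0, 0, 0.04]

```text
time: 27.3
eef_pos: [519.4, -83.9, 75.2]
tool_rot: [-3.141, 0.0, 1.499]
contact_force: [0.3, 0.0, -0.2]
finger_gap: 47.9
```

```bash
python3 -c "
from zz import *
zoom('g17',(519.3,-84.4,-.072),'cover_plate',19.5,(190,245,240,312))"
```

```text
[519.52 -83.91  75.32] [3.1416 0.     1.4986] [ 0.25 -0.51  0.09] 47.14
```

View pics/g17.png

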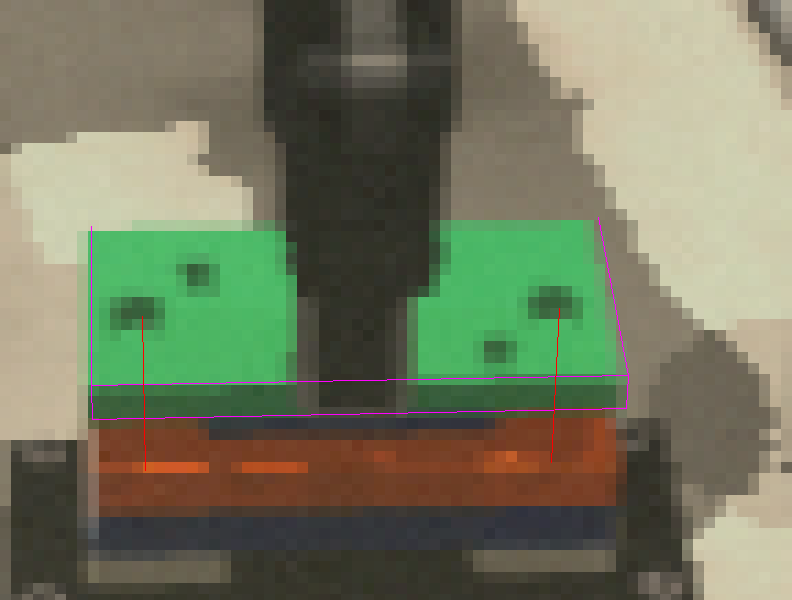

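Emit:
carry_out:
  increments: [0, 0, 0, -0.0004, 0, 0.003, 0.04, 0, 0, 0, 0, 0, 0.003, 0.04, 0, 0, 0, 0, 0, 0.003, 0.04, 0, 0, 0, 0, 0, 0.002, 0.04, 0, 0, 0, 0, 0, 0.001, 0.04, 0, 0, 0, 0, 0, 0.001, 0.04, 0, 0, 0, 0, 0, 0, 0.04]

```text
time: 28.22
eef_pos: [519.4, -84.3, 62.9]
tool_rot: [3.142, 0.0, 1.499]
contact_force: [-2.4, 0.1, 3.7]
finger_gap: 47.4
```

Emit:
carry_out:
  increments: [0, 0, 0, 0, 0, 0.001, 0.04, 0, 0, 0, 0, 0, 0.001, 0.04, 0, 0, 0, 0, 0, 0, 0.04]

```text
time: 28.6
eef_pos: [519.5, -84.3, 62.8]
tool_rot: [3.141, 0.0, 1.499]
contact_force: [-7.0, 1.1, 17.4]
finger_gap: 47.8
```

Emit:
carry_out:
  increments: [0, 0, 0, 0, 0, 0, 0.058, 0, 0, 0, 0, 0, 0, 0.058, 0, 0, 0, 0, 0, 0, 0.058, 0, 0, 0, 0, 0, -0.02, 0.06, 0, 0, 0, 0, 0, -0.04, 0.062, 0, 0, 0, 0, 0, -0.05, 0.062, 0, 0, 0, 0, 0, -0.01, 0.062, 0, 0, 0, 0.05, 0, 0, 0.062, 0, 0, 0, 0.05, 0, 0, 0.062, 0, 0, 0, 0, 0, 0, 0.062]

```text
time: 29.85
eef_pos: [526.5, 17.9, 179.3]
tool_rot: [-3.14, 0.0, 1.502]
contact_force: [0.0, -1.3, -0.5]
finger_gap: 62.4
```

Run:
```python
from look import *
import pickle
s,t,o=look("g18",lambda o:T2([[40,0,61],[-40,0,61],[50,25,51],[-50,-25,51],[50,-25,51],[-50,25,51]],(519.3,-84.4,-.072)),(190,260,215,335),(140,220,160,240),4)
a=np.linspace(0,2*np.pi,40,endpoint=False)
def cyl(d,z0,z1,x): return np.array([[x[0]+d/2*np.cos(q),x[1]+d/2*np.sin(q),z] for q in a for z in(z0,z1)])
pics,masks=pickle.load(open("s0.pkl","rb"))
for n,pic in (("top",pics["top"]),("side",pics["side"]),("side",s)):
    hsv=cv2.cvtColor(pic["img"],cv2.COLOR_RGB2HSV);m=((abs(hsv[...,0].astype(int)-20)<10)&(hsv[...,1]>100)&(hsv[...,2]>60)).astype(float)
    roi=roi_of(cyl(40,0,48,(516,173)),pic,5);m=near(m,roi)
    print(n,m.sum(),fit(m.astype(float),lambda x:[cyl(40,0,34,x),cyl(27,34,48,x)] if n=="side" else [cyl(40,0,34,x),cyl(27,40,48,x)],pic,roi,(516,173)))
```

```text
[526.1   15.74 179.26] [-3.1394e+00  6.0000e-04  1.4996e+00] [ 0.09 -0.58 -0.07] 61.83
top 295 (array([524.31355351, 176.02790552]), np.float64(22.591449442522105))
side 228 (array([522.78211355, 182.00252199]), np.float64(23.206981930026913))
side 232 (array([523.41818547, 181.25617766]), np.float64(21.606597462514415))
```

View pics/g18.png

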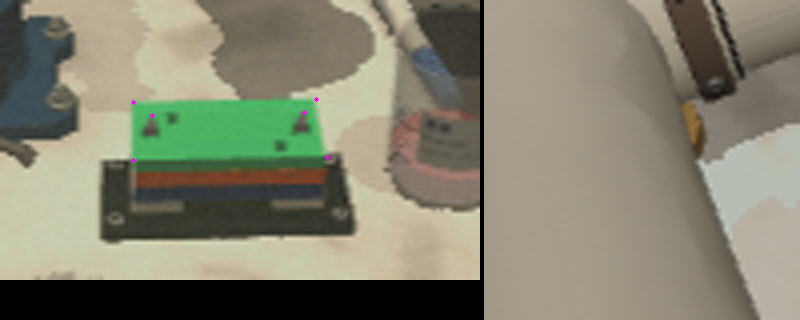

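Emit:
carry_out:
  increments: [0, 0, 0, 0.05, -0.005, 0, 0.066, 0, 0, 0, 0.05, -0.005, 0, 0.066, 0, 0, 0, 0.05, -0.0048, 0, 0.066, 0, 0, 0, 0.0128, 0, 0, 0.066, 0, 0, 0, 0, 0, 0.05, 0.066, 0, 0, 0, 0, 0, 0.04, 0.066, 0, 0, 0, 0, 0, 0, 0.066, 0, 0, 0, 0, 0, 0, 0.066]

```text
time: 30.95
eef_pos: [524.8, 178.5, 91.5]
tool_rot: [3.14, -0.001, 1.498]
contact_force: [0.1, -0.4, 0.6]
finger_gap: 65.8
```

Run:
```python
from look import *
s,t,o=look("g19",lambda o:[o["eef_pos"],np.r_[o["eef_pos"][:2],0]],(110,210,210,310),(120,220,160,260),4)
```

```text
[524.97 179.08  92.29] [ 3.1384e+00 -2.1000e-03  1.4982e+00] [-0.17  0.45 -1.08] 66.43
```

View pics/g19.png

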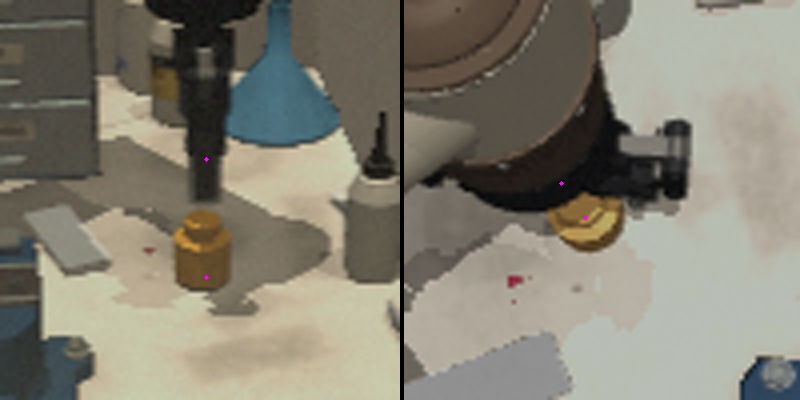

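Emit:
carry_out:
  increments: [0, 0, 0, 0, 0, 0.02, 0.066, 0, 0, 0, 0, 0, 0.02, 0.066, 0, 0, 0, 0, 0, 0.015, 0.066, 0, 0, 0, 0, 0, 0.008, 0.066, 0, 0, 0, 0, 0, 0, 0.066, 0, 0, 0, 0, 0, 0, 0.066]

```text
time: 31.8
eef_pos: [524.2, 179.2, 28.0]
tool_rot: [3.14, -0.001, 1.499]
contact_force: [0.5, -0.5, -0.7]
finger_gap: 65.9
```

Run:
```python
from look import *
s,t,o=look("g20",lambda o:[o["eef_pos"],np.r_[o["eef_pos"][:2],0]],(110,210,210,310),(120,220,160,260),4)
```

```text
[524.06 179.15  27.94] [ 3.1405e+00 -8.0000e-04  1.4987e+00] [ 0.31 -0.15 -0.45] 65.83
```

View pics/g20.png

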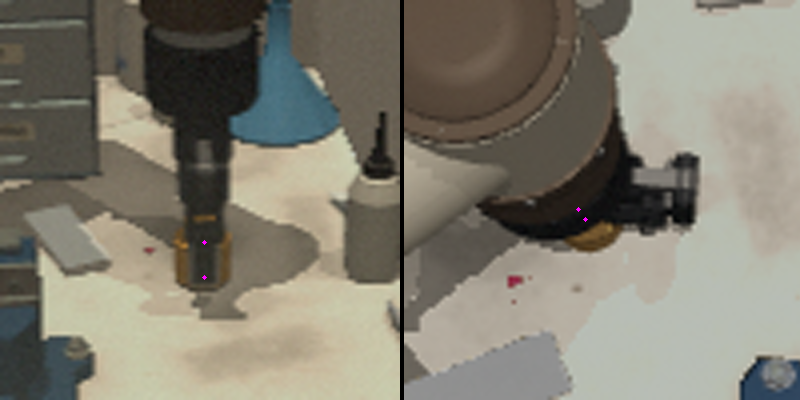

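Fingers straddle the weight, centred. Now close and lift.

Emit:
carry_out:
  increments: [0, 0, 0, 0, 0, 0, 0.03, 0, 0, 0, 0, 0, 0, 0.03, 0, 0, 0, 0, 0, 0, 0.03, 0, 0, 0, 0, 0, 0, 0.03, 0, 0, 0, 0, 0, 0, 0.03, 0, 0, 0, 0, 0, 0, 0.03, 0, 0, 0, 0, 0, 0, 0.03]

```text
time: 32.78
eef_pos: [523.9, 178.9, 28.0]
tool_rot: [3.141, -0.0, 1.499]
contact_force: [-0.4, -1.7, 5.4]
finger_gap: 38.2
```

Emit:
carry_out:
  increments: [0, 0, 0, 0, 0, -0.01, 0.03, 0, 0, 0, 0, 0, -0.03, 0.03, 0, 0, 0, 0, 0, -0.05, 0.03, 0, 0, 0, 0, 0, -0.06, 0.03, 0, 0, 0, 0, 0, 0, 0.03, 0, 0, 0, 0, 0, 0, 0.03]

```text
time: 33.52
eef_pos: [522.2, 178.3, 176.1]
tool_rot: [-3.139, 0.001, 1.498]
contact_force: [0.8, -0.2, -5.3]
finger_gap: 38.2
```

Run:
```python
from look import *
s,t,o=look("g21",lambda o:[o["eef_pos"],o["eef_pos"]-[0,0,27.5]],(60,190,210,310),(100,220,140,240),4)
```

```text
[522.13 178.09 174.96] [-3.1371e+00  2.6000e-03  1.4980e+00] [-0.63  0.6  -4.29] 38.15
```

View pics/g21.png

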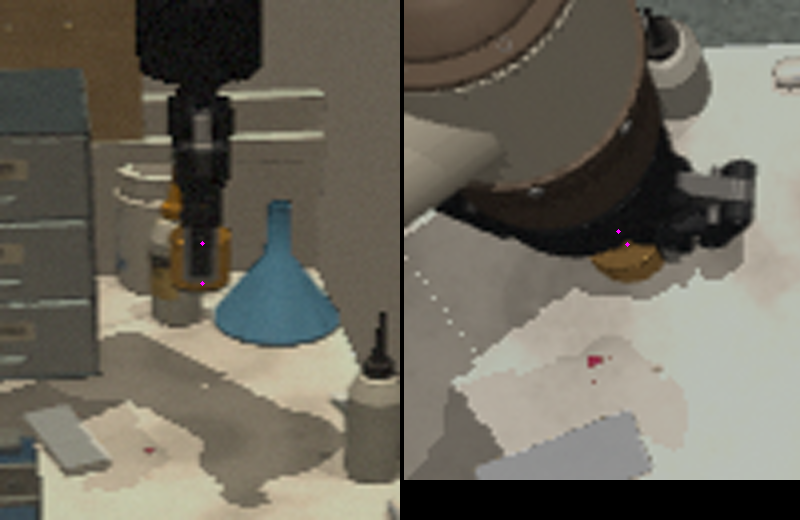

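Emit:
carry_out:
  increments: [0, 0, 0, -0.0438, 0.0025, 0, 0.03, 0, 0, 0, -0.0438, 0.0025, 0, 0.03, 0, 0, 0, -0.0438, 0.0025, 0, 0.03, 0, 0, 0, -0.0438, 0.0025, 0, 0.03, 0, 0, 0, -0.0438, 0.0025, 0, 0.03, 0, 0, 0, -0.0438, 0.0025, 0, 0.03, 0, 0, 0, 0, 0, 0.03, 0.03, 0, 0, 0, 0, 0, 0.03, 0.03, 0, 0, 0, 0, 0, 0, 0.03, 0, 0, 0, 0, 0, 0, 0.03, 0, 0, 0, 0, 0, 0, 0.03]

```text
time: 35.0
eef_pos: [520.6, -84.1, 118.4]
tool_rot: [3.139, -0.0, 1.499]
contact_force: [-0.9, -0.1, -4.4]
finger_gap: 38.2
```

Run:
```python
from look import *
s,t,o=look("g22",lambda o:np.r_[T2([[0,0,51]],(519.4,-84.4,0)),[o["eef_pos"]-[0,0,28]]],(150,250,225,325),(120,220,280,360),4)
```

```text
[520.25 -84.09 118.33] [ 3.1396e+00 -4.0000e-04  1.4990e+00] [ 0.47 -0.15 -4.23] 38.34
```

View pics/g22.png

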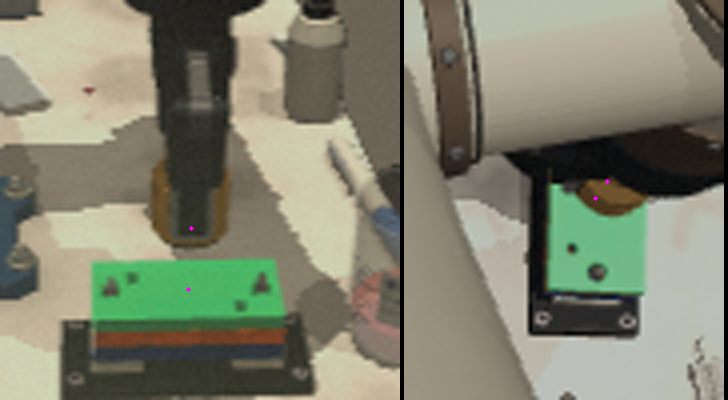

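Emit:
carry_out:
  increments: [0, 0, 0, 0, 0, 0.015, 0.03, 0, 0, 0, 0, 0, 0.01, 0.03, 0, 0, 0, 0, 0, 0.005, 0.03, 0, 0, 0, 0, 0, 0.003, 0.03, 0, 0, 0, 0, 0, 0.002, 0.03, 0, 0, 0, 0, 0, 0.001, 0.03, 0, 0, 0, 0, 0, 0, 0.03, 0, 0, 0, 0, 0, 0, 0.03]

```text
time: 36.1
eef_pos: [519.8, -84.3, 81.5]
tool_rot: [3.141, -0.0, 1.499]
contact_force: [0.6, -0.1, -4.5]
finger_gap: 38.2
```

Emit:
carry_out:
  increments: [0, 0, 0, 0, 0, 0.001, 0.03, 0, 0, 0, 0, 0, 0.001, 0.03, 0, 0, 0, 0, 0, 0.001, 0.03, 0, 0, 0, 0, 0, 0, 0.03, 0, 0, 0, 0, 0, 0, 0.03]

```text
time: 36.72
eef_pos: [519.7, -84.3, 79.0]
tool_rot: [3.141, 0.0, 1.499]
contact_force: [-3.1, 1.5, 5.3]
finger_gap: 38.4
```

Emit:
carry_out:
  increments: [0, 0, 0, 0, 0, 0, 0.05, 0, 0, 0, 0, 0, 0, 0.055, 0, 0, 0, 0, 0, 0, 0.06, 0, 0, 0, 0, 0, 0, 0.06, 0, 0, 0, 0, 0, -0.02, 0.062, 0, 0, 0, 0, 0, -0.04, 0.062, 0, 0, 0, 0, 0, -0.05, 0.062, 0, 0, 0, 0, 0, -0.05, 0.062, 0, 0, 0, 0.05, 0, 0, 0.062, 0, 0, 0, 0.05, 0, 0, 0.062, 0, 0, 0, 0.05, 0, 0, 0.062, 0, 0, 0, 0.05, 0, 0, 0.062]

```text
time: 38.22
eef_pos: [534.0, 116.7, 238.4]
tool_rot: [3.141, -0.0, 1.499]
contact_force: [1.4, -0.6, -0.2]
finger_gap: 62.2
```

Emit:
carry_out:
  increments: [0, 0, 0, 0.05, -0.03, 0, 0.062, 0, 0, 0, 0.05, -0.03, 0, 0.062, 0, 0, 0, 0, 0, 0, 0.062, 0, 0, 0, 0, 0, 0, 0.062]

```text
time: 38.72
eef_pos: [481.4, 219.3, 238.3]
tool_rot: [-3.142, 0.0, 1.499]
contact_force: [0.4, 0.0, 0.1]
finger_gap: 61.8
```

Run:
```python
from look import *
s,t,o=look("g23",lambda o:T2([[0,0,51],[0,0,99]],(519.4,-84.4,0)),(180,270,215,355),(60,210,290,350),4)
cv2.imwrite("pics/g23f.png",np.hstack([s["img"][:,:,::-1]]))
cv2.imwrite("pics/g23t.png",t["img"][:,:,::-1])
for n in ("beaker","cement_bottle"): print(n,[(d["point"],d["confidence"]) for d in env.boxes_of(n,s)])
```

```text
[481.8  218.33 238.24] [-3.1415e+00  2.0000e-04  1.4971e+00] [-0.    0.37 -0.24] 62.0
beaker [([217.1, 326.6], 0.78)]
cement_bottle [([164.8, 303.9], 0.59)]
```

View pics/g23.png

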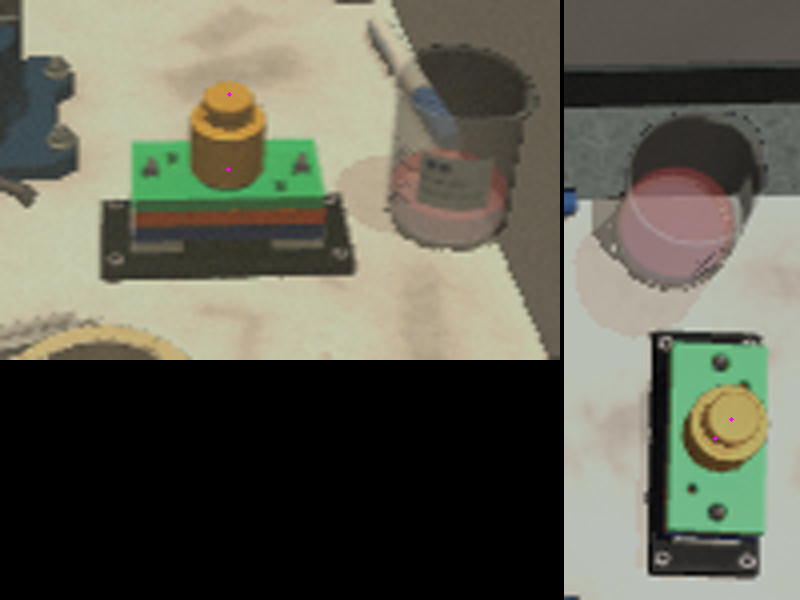

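View pics/g23t.png

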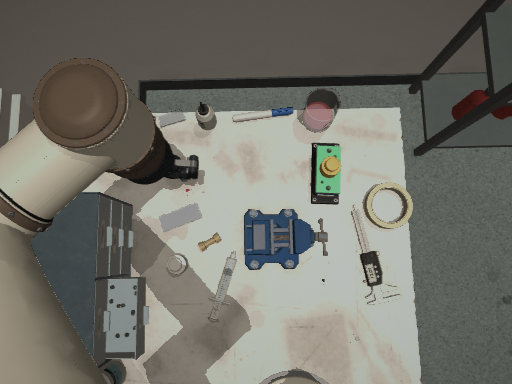

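View pics/g23f.png

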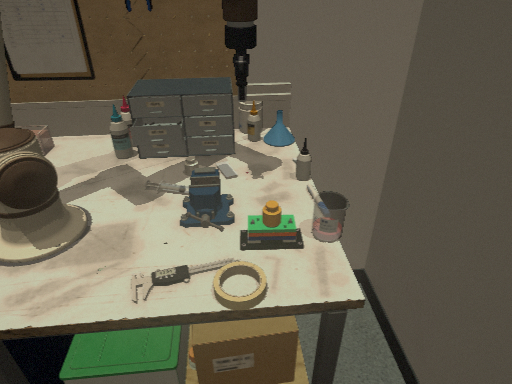

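The final pictures show blue, orange and green stacked flat with both dowels showing through. The brass weight is upright in the middle (top pixel about (167,330)). The beaker and cement bottle haven't moved.

```bash
python3 -c "
from plant import env
print(env.observe()['contact_force']); print(env.hand_in())"
```

```text
[ 0.46136402 -0.86420334  0.56134083]
the job is handed in; nothing more can be done
None
```

The flow cell is laid up on the jig and handed in at about 39 s: blue base, then orange frame, then green cover, with the brass weight standing upright in the middle between the dowels. No verdict is reported at hand-in.

- **Plates:** each one threaded over both dowels without lateral force. I pressed each down until it stopped moving, at 14–17 N. The tool stopped about 10–11 mm higher for each plate, as expected from their thicknesses.
- **Weight:** it was set down with about 10 N of contact and released. The last side and top pictures show it upright and centred, with the dowels showing through the cover at either side.
- **Bystanders:** the beaker and cement bottle show in the same pixel positions as at the start, and the robot was clear of everything at hand-in.
- **Disagreements:**
  - The two cameras differed by about 2–3 mm on the jig position. I settled it by comparing each held plate with the dowels in the pictures.
  - Some side-camera plate fits were poor because the finger hid part of the plate, so I did not use them.
  - The gripper opening read about 48 mm on the 50 mm plates and 38 mm on the 40 mm weight. I took this as a constant offset, since every grasp held.

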